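# Clamp the odour filter onto the food-waste caddy

### The arm

A 6-joint arm with a two-finger parallel gripper is mounted at the origin on the work surface. World frame = base frame: x ahead of the robot, y to its left, z up, the work surface at z = 0. Lengths are in m, angles in rad, forces in N, time in s.
With the tool pointing down it reaches from about 0.325 to 0.9 m from the base axis. Payload 3.5 kg.
Tool frame: the origin (TCP) lies between the finger pads; the fingertips stand 11 mm ahead of it and the grasp point (between the pads) lies 8 mm behind it (env.tip_extent is the distance from the TCP to the fingertips, in m); z points along the fingers, y is the line along which they close (so a half turn about z gives the same grasp; the last joint's range is limited). The gripper opens to 85 mm and grips with 20 to 120 N. Pads are 22 mm wide; open, the fingers measure 114 mm over their backs; the gripper's body (76 mm by 85 mm) begins 54 mm behind the grasp point. The pads swing forward as they close: fully open they stand 13 mm farther back than shut.
Start: joints at [-1.303, 0.276, -0.026, 1.268, 0, 1.467], TCP at [0.226, -0.583, 0.242] pointing down, gripper open.
Joint ranges: [-3.12, 3.12], [-0.85, 1.88], [-1.08, 1.24], [-1.95, 2.15], [-1.57, 1.53], [-3.14, 3.14]. Speed limits (rad/s): [2.57, 2.57, 3.14, 3.14, 3.14, 3.14].

### API

Orientations are given as [roll, pitch, yaw] about the fixed x, y, z axes, in that order (R = Rz(yaw) Ry(pitch) Rx(roll)).
In Python, from plant import env gives the robot as it stands.
- The arm moves only by the tool arm_command, never from a script. Its argument "plan" is a list of rows, each an object with "slide": the shift along the tool's x, y, z in m, a list of three; "twist": the turn, a rotation vector about the tool's x, y, z in degrees, a list of three. In form: [{"slide": [dx, dy, dz], "twist": [rx, ry, rz]}, ...]. A call has 1 to 5 rows; each row shifts and turns the commanded pose from where the row before left it, along the tool's axes as they then stand; what a row does not reach is not made up. A row lasts 1/10 s, in which the tool goes at most 50 mm and 8.59 degrees, less where a joint would pass 70% of its speed; a pose out of reach is approached as far as the arm can. A call is refused whole if a number of a shift passes 0.05 or a number of a turn 8.59, either way. A call with a gripper value outside its range is refused whole. "grip" is the closure, from 0 (fully open) to 1 (shut), set as the call begins (left out, the last holds). The fingers move at their own pace and stop on an object; "grip_force" is the grip in N (left out, the last holds). Time passes only in rows, so rows that do not move let the fingers close. It gives the time, the measured TCP pose, the force, the opening and the grip force at its end, in the units of the state.
- env.read_state(): the state, without advancing time (a new reading comes with each control period).
- env.capture(name): name is "scene" or "side" or "wrist"; returns a dict with "frame" (420x560x3 uint8, red, green, blue), "K" (3x3 intrinsics, pixels), "pose" (4x4, takes a point from camera to world coordinates). Camera axes: x right, y down, z forward; pixel columns grow to the right and rows downward; lengths in m; the calibration is good to about 2 mm. A picture is of the moment at which its call begins. There is no depth.
- env.hand_in(): hands the job in; it is judged then, once.
The state is a dict: "clock": time; "q": joint angles; "qvel": joint speeds; "tau": joint torques, N m; "tool_pos": TCP position; "tcp_rot": TCP orientation; "ft_force": force on the tool from outside, world axes, zero at the start; "ft_torque": the same for the moment, N m; "width": opening from 0.0 (shut) to 1.0 (fully open); "grip_force": force on a finger pad.
Only numpy, scipy, OpenCV 4.12 (cv2) and the standard library are available. Lean on these libraries where they do the work, as an engineer would, in place of code of your own. Each camera call takes 0.05 s, during which the arm holds its last target. There are 200 camera calls.

### The job

Put the white filter canister back on the caddy: stand its flange on the neck's flange and slide it home under the lip of the fixed half of the clamp ring, swing the loose half of the ring shut around both flanges, then press the latch lever down until it clicks and stays down by itself. Work gently, without forcing anything, and leave the mug, plates and snack container where they are.

Things in the scene. Friction and masses are not known exactly. Their poses are not given: they have to be found in the camera images.
- neck_top (a point): Centre of the flat top of the caddy's neck flange (76 mm wide, 7 mm thick), 140 mm above the worktop; the neck stands on a fixed grey plastic caddy 200 x 190 mm, lid top 110 mm high. Axes: z up, +x from the neck to the middle of the FIXED half of the steel clamp ring. The -x side is free while the jaw is open. Offsets below are in these axes.
- fixed_lip (a point): Underside of the fixed half ring's lip, mid-arc, 35 mm +x of neck_top and 9.5 mm above it. Lip 3 mm thick, reaching in to 30.5 mm from the neck axis; ring wall at 39.5 to 44.5 mm; arc 110 degrees. A flange lowered on the axis lands on this lip: lower it onto the neck flange 14 to 18 mm towards -x, then slide it +x, under the lip, to the wall.
- canister_mid (a point): Middle of the loose white filter canister (0.2 to 0.4 kg), 36 mm above its underside; it stands upright on the worktop. Lower flange 76 mm wide, 7 mm thick; above it a plain cylinder 54 mm wide up to 72 mm height. z up; it is round, so its yaw means nothing.
- jaw_hinge (a point): Vertical hinge axis of the swinging half of the clamp ring (the jaw), at x 0, y +52 mm from neck_top, level with it.
- jaw (a joint): Angle of the swinging half ring, rad: 0 shut (end stop), 1.75 widest; starts wide open. It shuts anticlockwise seen from above and stays where left; about 2.5 N at its post moves it. Shut, it wraps the -x side with a like section over 164 degrees and nudges the canister the last few mm home. The latch catches only if this is below about 0.05, else its tooth lands on the keeper.
- jaw_post (a point): On the jaw's upright steel finger post, a round pin 12 mm thick, from 10 to 50 mm above neck_top; this point is 30 mm above. From the hinge, jaw shut, it lies at x -48, y -72 mm. Push it from its outer side, away from the neck, to swing the jaw shut.
- keeper (a point): Middle of the top edge of the keeper, a low steel wall on the fixed half (6 mm thick, 8 mm above neck_top, at x 9, y -62 mm), behind which the lever's tooth drops. Beside it, at y -69 to -93 mm, stand a small spring clip and the lever's stop on a common mount, clamped up to 8 mm lower at one time than at another.
- lever_hinge (a point): Level hinge axis of the latch lever at the jaw's free end. With the jaw shut: x -30, y -62, z +26 mm from neck_top, and the lever points to +x, sloping a little down to a flat thumb pad; it is 91 mm long, 14 mm wide.
- latch (a joint): Latch lever angle, rad: about 0.42 sprung up. Pressed down, its tooth draws the jaw in, then a barb snaps under the spring clip (up to about 12 N at the pad, then easier) and within 2 mm more pad travel the lever meets its hard stop. That is anywhere from 0 to -0.16 as the clip is set: go by feel, not by angle. Unclicked it springs up when let go; clicked it stays below 0.05.
- lever_pad (a point): Centre of the top face of the lever's thumb pad (26 x 24 mm), 78 mm from the lever's hinge. With jaw shut and lever at angle 0: x +48, y -62, z +16 mm from neck_top; its place against the stop is up to 13 mm lower, as the clip is set. Press it straight down with closed fingers.
- caddy: The caddy with neck, clamp ring, latch and clip as one thing; origin at the centre of its underside, straight below neck_top, same axes. Fixed to the worktop. The robot must not push on it, its ring or lever with over 25 N, nor press the canister on it with over 45 N.
- canister: The filter canister; origin at the centre of its underside, 36 mm below canister_mid.
- mug: White ceramic mug, 82 mm wide, 95 mm high, handle at its +y; bystander. Origin at the centre of its underside.
- plates: Stack of green toddler plates, 170 mm wide, 48 mm high; bystander. Origin at the centre of its underside.
- snack_box: Blue snack container with clip lid, 126 x 91 x 60 mm; bystander. Origin at the centre of its underside. It and the canister may stand either side of the caddy.
There are look-alikes about, which are no part of the job. Of the things that look like the canister, take the one that is farthest from the robot's base at the start.

How it is judged:
On the way, in this order (a step that is already met when the one before it is completed fails the run):
1. the canister's flange lies flat on the neck's flange, slid under the fixed lip (horizontal distance between canister and neck_top below 0.008 m and z of canister in the frame of neck_top between -0.003 and 0.0035 m and angle between canister's own z axis and vertical below 0.06 rad), for 0.1 s.
2. the swinging half ring is shut round both flanges (value of joint jaw below 0.045 rad), for 0.1 s.
3. the latch lever is pressed down into its clip (value of joint latch below 0.06 rad and value of joint jaw below 0.05 rad), for 0.1 s.
At the end, for the whole second after the job is handed in: The canister stands upright (within 0.06 rad) and at rest on the neck, centred within 5 mm and flat on its flange (within 3.5 mm), the ring is shut (jaw below 0.05 rad), and the latch lever stays down by itself (below 0.06 rad) with the robot clear (all of step 3 and horizontal distance between canister and neck_top below 0.005 m and z of canister in the frame of neck_top between -0.003 and 0.0035 m and angle between canister's own z axis and vertical below 0.06 rad and linear speed of canister below 0.02 m/s); the robot touches nothing.
It fails at once if the robot pushes on the caddy, ring or latch with more than 25 N (contact force between any of the fingers, the arm and caddy above 25 N).
It fails at once if the canister is pressed on the caddy or ring with more than 45 N (contact force between canister and caddy above 45 N).
It fails at once if the canister is tipped over (angle between canister's own z axis and vertical above 0.6 rad).
It fails at once if the mug, plates or snack container is moved more than 25 mm (distance of any of mug, plates, snack_box from where it was at the start of the episode above 0.025 m).
It also fails if it takes over 72 s, if anything falls off the work surface, if the arm or the gripper's body presses on something with over 40 N, if the wrist force passes 120 N, or if a joint passes its speed limit or range.

## Working session

There is one attempt and no reset: what is moved stays moved. The work goes in short steps, Python scripts to look and compute and a tool call to move; the robot and the scene stay as the last step left them, time stands still between calls to the robot, and variables do not carry over. Pictures are saved under pics/ and viewed, at most 10 in all, crops included, and the job is handed in when it is done.

Besides the shell and the picture viewer there is one more tool, called in YAML: its name, and indented under it one key for each argument. arm_command: Moves the arm, as the interface text tells. Its arguments: {"type":"object","properties":{"plan":{"type":"array","items":{"type":"object","properties":{"slide":{"type":"array","items":{"type":"number"}},"twist":{"type":"array","items":{"type":"number"}}}}},"grip":{"type":"number"},"grip_force":{"type":"number"}},"required":["plan"]}

```bash
mkdir -p pics; ls
cat > h.py <<'E'
import numpy as np, cv2, json
from plant import env
def snap(n,f):
    c=env.capture(n); cv2.imwrite('pics/'+f+'.png',c['frame'][...,::-1]); np.savez('pics/'+f+'.npz',K=c['K'],pose=c['pose'],im=c['frame']); return c
def ray(f,u,v):
    d=np.load('pics/'+f+'.npz'); P=d['pose']; r=P[:3,:3]@np.linalg.solve(d['K'],[u,v,1.]); return P[:3,3],r/np.linalg.norm(r)
def onz(f,u,v,z):
    o,r=ray(f,u,v); return o+r*(z-o[2])/r[2]
def tri(*a):
    A=np.zeros((3,3));b=np.zeros(3);L=[ray(*x) for x in a]
    for o,r in L:
        M=np.eye(3)-np.outer(r,r);A+=M;b+=M@o
    p=np.linalg.solve(A,b); return p,[float(np.linalg.norm((np.eye(3)-np.outer(r,r))@(p-o))) for o,r in L]
def proj(f,p):
    d=np.load('pics/'+f+'.npz');P=d['pose'];q=d['K']@(P[:3,:3].T@(np.asarray(p)-P[:3,3]));return q[:2]/q[2]
def st():
    s=env.read_state(); print({k:np.round(s[k],4).tolist() for k in('clock','tool_pos','tcp_rot','ft_force','width','grip_force','q')})
E
python3 - <<'E'
from h import *
snap('scene','scene0');snap('side','side0')
a=cv2.imread('pics/scene0.png');b=cv2.imread('pics/side0.png')
cv2.imwrite('pics/both.png',cv2.resize(np.vstack([a,b]),None,fx=.714,fy=.714))
for f in('scene0','side0'):
    d=np.load(f'pics/{f}.npz');print(d['pose'].round(3),d['K'].round(1))
st()
E
```

```text
pics
[[-0.276  0.762 -0.585  1.179]
 [ 0.961  0.217 -0.171  0.19 ]
 [-0.003 -0.61  -0.792  1.096]
 [ 0.     0.     0.     1.   ]] [[491.    0.  280.5]
 [  0.  491.  211.8]
 [  0.    0.    1. ]]
[[-0.856 -0.398  0.329  0.002]
 [-0.516  0.644 -0.565  0.793]
 [ 0.013 -0.653 -0.757  1.189]
 [ 0.     0.     0.     1.   ]] [[487.9   0.  276.5]
 [  0.  487.9 201.8]
 [  0.    0.    1. ]]
{'clock': 0.1, 'tool_pos': [0.2263, -0.5818, 0.2413], 'tcp_rot': [-3.1395, -0.0002, 0.3708], 'ft_force': [-0.767, -0.3301, -0.8909], 'width': 1.0033, 'grip_force': 0.0, 'q': [-1.3034, 0.2771, -0.0278, 1.268, -0.0, 1.4674]}
```

View pics/scene0.png

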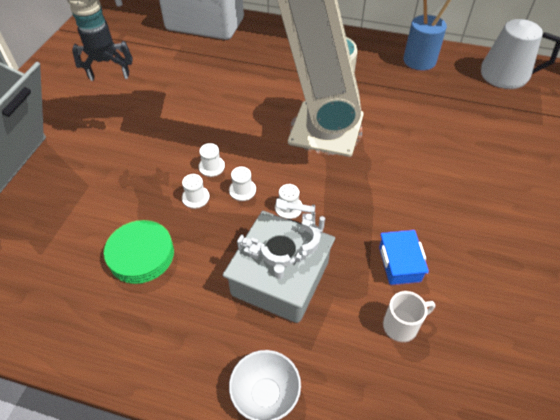

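View pics/side0.png

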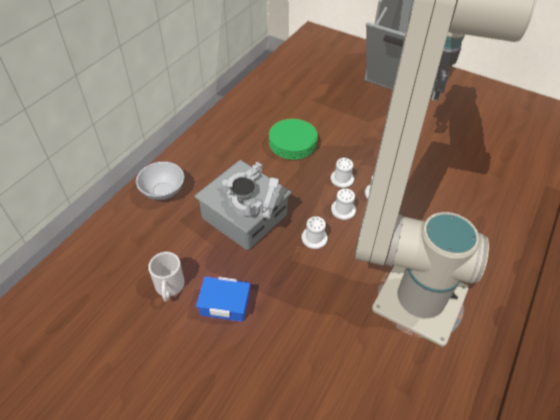

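The scene view shows four canister look-alikes at about (289,200), (241,183), (194,191) and (210,159). The caddy is at (280,255), with the neck at (281,248). In the side view the canisters are at (315,232), (344,204), (343,172) and (375,188), and the neck is at (243,188).

Run:
```python
from h import *
for p,q in [((289,208),(315,238)),((242,190),(344,210)),((195,198),(343,179)),((211,166),(375,195))]:
    a=onz('scene0',*p,0.0);b=onz('side0',*q,0.0);print(a.round(3),b.round(3),np.hypot(*a[:2]).round(3),np.hypot(*b[:2]).round(3))
print(tri(('scene0',281,248),('side0',243,188)))
a=cv2.imread('pics/scene0.png')[195:295,215:345];b=cv2.imread('pics/side0.png')[150:250,185:315]
cv2.imwrite('pics/crop.png',np.hstack([cv2.resize(x,(400,308),interpolation=cv2.INTER_CUBIC) if 0 else cv2.resize(x,None,fx=3,fy=3,interpolation=cv2.INTER_CUBIC) for x in(a,b)]))
```

```text
[ 0.35  -0.027  0.   ] [ 0.344 -0.032  0.   ] 0.351 0.346
[ 0.323 -0.177  0.   ] [ 0.318 -0.178  0.   ] 0.368 0.364
[ 0.388 -0.297  0.   ] [ 0.38  -0.299  0.   ] 0.489 0.484
[ 0.258 -0.298  0.   ] [ 0.259 -0.289  0.   ] 0.395 0.389
(array([0.57058879, 0.01231129, 0.13467143]), [0.000733956754012623, 0.0007339567540127495])
```

View pics/crop.png

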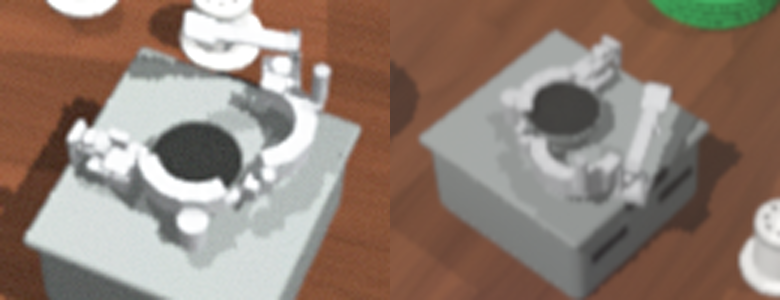

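```bash
cat >> h.py <<'E'
from scipy.spatial.transform import Rotation as Rn
def go(target,yaw=None):
    s=env.read_state();R=Rn.from_euler('xyz',s['tcp_rot']).as_matrix();d=np.asarray(target)-s['tool_pos']
    print('slide',(R.T@d).round(4).tolist(),'tcp',s['tool_pos'].round(4))
    if yaw is not None:
        r=(Rn.from_matrix(R).inv()*Rn.from_euler('xyz',[np.pi,0,yaw])).as_rotvec(degrees=True);print('twist',r.round(2).tolist())
E
python3 - <<'E'
from h import *
n,e=tri(('scene0',281.7,245.7),('side0',243.3,186));print('neck',n,e)
def s(u,v):return(u/3+215,v/3+195)
for nm,p,z in [('clip',(105,152),.148),('hinge?',(255,185),.145),('post top',(321,70),.19),('fixed arc mid bottom',(192,200),.152),('jawout',(316,115),.152),('pad',(190,25),.19),('leverhinge',(297,40),.166)]:
    q=onz('scene0',*s(*p),z);d=q-n;print(nm,q.round(3),np.hypot(d[0],d[1]).round(3),np.degrees(np.arctan2(d[1],d[0])).round(1))
for p in [(145,52),(28,240),(360,125)]: print('lidcorner',onz('scene0',*s(*p),.11).round(3))
c=env.capture('wrist');P=c['pose'];print(c['K'].round(1),P.round(3))
s_=env.read_state();R=Rn.from_euler('xyz',s_['tcp_rot']).as_matrix();print('cam in tool',R.T@(P[:3,3]-s_['tool_pos']),(R.T@P[:3,:3]).round(3))
go([.385,-.298,.25],.37)
E
```

```text
neck [0.56934579 0.01309237 0.14395527] [0.0015489388789901703, 0.0015489388789902457]
clip [ 0.593 -0.055  0.148] 0.072 -71.0
hinge? [0.588 0.063 0.145] 0.054 69.1
post top [0.502 0.091 0.19 ] 0.104 130.8
fixed arc mid bottom [0.619 0.022 0.152] 0.05 10.2
jawout [0.517 0.094 0.152] 0.096 122.9
pad [ 0.487 -0.018  0.19 ] 0.088 -159.6
leverhinge [0.46  0.064 0.166] 0.121 155.2
lidcorner [ 0.464 -0.064  0.11 ]
lidcorner [ 0.663 -0.097  0.11 ]
lidcorner [0.488 0.126 0.11 ]
[[296.2   0.  275.3]
 [  0.  296.2 207.5]
 [  0.    0.    1. ]] [[ 0.363 -0.887 -0.285  0.3  ]
 [-0.932 -0.347 -0.108 -0.554]
 [-0.003  0.305 -0.952  0.373]
 [ 0.     0.     0.     1.   ]]
cam in tool [ 7.85410379e-02 -8.18725716e-05 -1.31830664e-01] [[ 0.001 -0.952 -0.305]
 [ 1.     0.002 -0.001]
 [ 0.002 -0.305  0.952]]
slide [0.2508, -0.2072, -0.0082] tcp [ 0.2263 -0.582   0.2414]
twist [-0.1, -0.01, 0.05]
```

arm_command:
  plan:
    - {"slide": [0.03,-0.034,0],"twist": [0,0,0]}
    - {"slide": [0.03,-0.034,0],"twist": [0,0,0]}
    - {"slide": [0.03,-0.034,0],"twist": [0,0,0]}
    - {"slide": [0.03,-0.034,0],"twist": [0,0,0]}
    - {"slide": [0.03,-0.034,0],"twist": [0,0,0]}

```text
clock: 0.65
tool_pos: [0.3048, -0.3678, 0.242]
tcp_rot: [-3.141, -0.0, 0.37]
ft_force: [0.4, -1.3, -0.9]
width: 1.001
grip_force: 0.0
```

arm_command:
  plan:
    - {"slide": [0.03,-0.034,0],"twist": [0,0,0]}
    - {"slide": [0,0,0],"twist": [0,0,0]}
    - {"slide": [0,0,0],"twist": [0,0,0]}

```text
clock: 0.95
tool_pos: [0.3205, -0.3262, 0.2422]
tcp_rot: [3.141, 0.0, 0.373]
ft_force: [0.3, -0.1, 0.5]
width: 1.0
grip_force: 0.0
```

Run:
```python
from h import *
snap('wrist','w1');st()
```

```text
{'clock': 1.0, 'tool_pos': [0.3205, -0.3273, 0.2424], 'tcp_rot': [3.1408, 0.0002, 0.3715], 'ft_force': [0.3668, 0.6158, 0.3122], 'width': 1.0026, 'grip_force': 0.0, 'q': [-0.937, -0.0229, -0.3697, 1.2233, -0.0004, 1.8331]}
```

arm_command:
  plan:
    - {"slide": [0.03,-0.0226,-0.006],"twist": [0,0,0]}
    - {"slide": [0.03,-0.0226,-0.006],"twist": [0,0,0]}
    - {"slide": [0.03,-0.0226,-0.006],"twist": [0,0,0]}
    - {"slide": [0.03,-0.0226,-0.006],"twist": [0,0,0]}
    - {"slide": [0.03,-0.0226,-0.006],"twist": [0,0,0]}

```text
clock: 1.5
tool_pos: [0.4201, -0.1679, 0.2726]
tcp_rot: [3.141, -0.0, 0.368]
ft_force: [0.0, -0.2, -0.5]
width: 1.003
grip_force: 0.0
```

arm_command:
  plan:
    - {"slide": [0.03,-0.0226,-0.006],"twist": [0,0,0]}
    - {"slide": [0.03,-0.0226,-0.006],"twist": [0,0,0]}
    - {"slide": [0.03,-0.0226,-0.006],"twist": [0,0,0]}
    - {"slide": [0.03,-0.0226,-0.006],"twist": [0,0,0]}
    - {"slide": [0,0,0],"twist": [0,0,0]}

```text
clock: 2.0
tool_pos: [0.5014, -0.0384, 0.297]
tcp_rot: [3.141, -0.003, 0.374]
ft_force: [0.2, 0.3, -0.5]
width: 0.995
grip_force: 0.0
```

Run:
```python
from h import *
snap('wrist','w2');st()
a=cv2.imread('pics/w1.png');b=cv2.imread('pics/w2.png')
cv2.imwrite('pics/w12.png',np.hstack([a[:,80:480],b[:,80:480]]))
print(proj('w1',[.385,-.298,.072]),proj('w2',[.572,.013,.14]))
```

```text
{'clock': 2.05, 'tool_pos': [0.5, -0.0397, 0.2964], 'tcp_rot': [3.1409, -0.0005, 0.3723], 'ft_force': [-0.3621, -0.7273, -0.1576], 'width': 1.0026, 'grip_force': 0.0, 'q': [-0.2081, 0.0308, -0.2015, 1.3377, -0.0003, 2.5612]}
[272.82307753 121.32376825] [251.81037447 106.23420998]
```

View pics/w12.png

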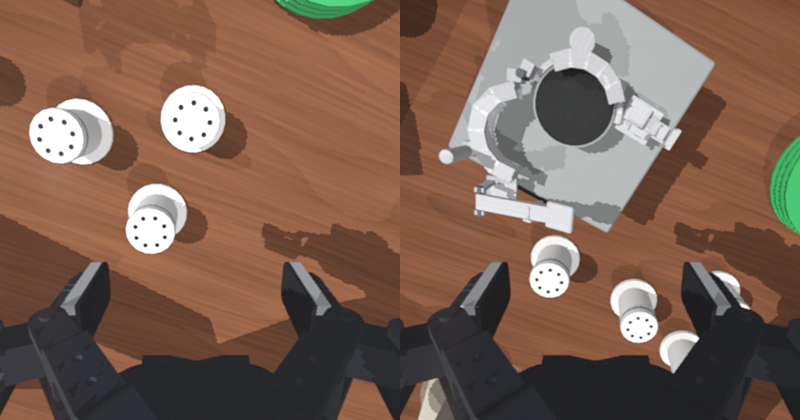

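w1 shows the target canister's top at u=272, v=118, as predicted. w2 shows the neck at (255,105), the jaw post at (127,157), the lever at (205,210) and the clip at (330,125). I'll rectify w2 to the ring-top plane to get the caddy yaw.

Run:
```python
from h import *
# rectified map: col -> world -y, row -> world -x (x up)
c=np.array([.565,.03]);H=.11;S=600
def rect(f,z):
    pts=[(c[0]+a,c[1]+b) for a,b in((H,H),(H,-H),(-H,-H),(-H,H))]
    src=np.float32([proj(f,[x,y,z]) for x,y in pts]);dst=np.float32([(0,0),(S,0),(S,S),(0,S)])
    im=cv2.cvtColor(np.load(f'pics/{f}.npz')['im'],cv2.COLOR_RGB2BGR)
    return cv2.warpPerspective(im,cv2.getPerspectiveTransform(src,dst),(S,S),flags=cv2.INTER_CUBIC)
im=rect('w2',.150)
for k in range(-10,11,2):
    p=int((k*.01+H)/(2*H)*S)
    cv2.putText(im,f'{c[0]-k*.01:.3f}',(0,p+4),0,.35,(0,0,255),1);cv2.line(im,(45,p),(55,p),(0,0,255),1);cv2.line(im,(p,12),(p,20),(0,0,255),1);cv2.putText(im,f'{c[1]-k*.01:.2f}',(p-12,10),0,.33,(0,0,255),1)
cv2.imwrite('pics/rect.png',im)
for u,v in[(713-320,65),(608-320,230),(505-320,-5)]:print('lid',onz('w2',u,v,.11).round(4))
```

```text
lid [ 0.6584 -0.1003  0.11  ]
lid [ 0.4597 -0.0703  0.11  ]
lid [0.6404 0.106  0.11  ]
```

View pics/rect.png

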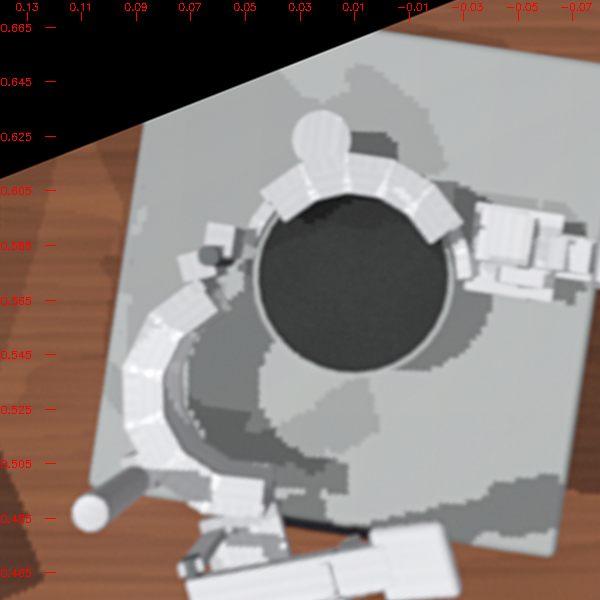

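The lid edge and the fixed arc both give a yaw of about -8.6°. The neck is at about (0.575, 0.011), the hinge at (0.583, 0.062) and the post at (0.50, 0.09), so the jaw is about 1.15 rad open. I'll grip with the fingers along caddy y at tool yaw 171.4°, which keeps joint 6 in range.

arm_command:
  plan:
    - {"slide": [0,0,0],"twist": [0,0,-8.55]}
    - {"slide": [0,0,0],"twist": [0,0,-8.55]}
    - {"slide": [0,0,0],"twist": [0,0,-8.55]}
    - {"slide": [0,0,0],"twist": [0,0,-8.55]}
    - {"slide": [0,0,0],"twist": [0,0,-8.55]}

```text
clock: 2.55
tool_pos: [0.4979, -0.0419, 0.2958]
tcp_rot: [-3.141, 0.001, 1.12]
ft_force: [-0.3, 0.1, -0.2]
width: 1.002
grip_force: 0.0
```

arm_command:
  plan:
    - {"slide": [0,0,0],"twist": [0,0,-8.55]}
    - {"slide": [0,0,0],"twist": [0,0,-8.55]}
    - {"slide": [0,0,0],"twist": [0,0,-8.55]}
    - {"slide": [0,0,0],"twist": [0,0,-8.55]}
    - {"slide": [0,0,0],"twist": [0,0,-8.55]}

```text
clock: 3.05
tool_pos: [0.4979, -0.0419, 0.2958]
tcp_rot: [-3.141, 0.0, 1.866]
ft_force: [0.4, 0.7, -0.1]
width: 1.003
grip_force: 0.0
```

arm_command:
  plan:
    - {"slide": [0,0,0],"twist": [0,0,-8.55]}
    - {"slide": [0,0,0],"twist": [0,0,-8.55]}
    - {"slide": [0,0,0],"twist": [0,0,-8.55]}
    - {"slide": [0,0,0],"twist": [0,0,-8.55]}
    - {"slide": [0,0,0],"twist": [0,0,-8.55]}

```text
clock: 3.55
tool_pos: [0.4979, -0.0419, 0.2958]
tcp_rot: [-3.141, -0.001, 2.612]
ft_force: [0.3, 1.1, -0.4]
width: 0.994
grip_force: 0.0
```

arm_command:
  plan:
    - {"slide": [0,0,0],"twist": [0,0,-8.55]}
    - {"slide": [0,0,0],"twist": [0,0,-8.55]}
    - {"slide": [0,0,0],"twist": [0,0,-4.7]}
    - {"slide": [0,0,0],"twist": [0,0,0]}

```text
clock: 3.95
tool_pos: [0.4979, -0.0416, 0.2959]
tcp_rot: [-3.141, -0.001, 2.986]
ft_force: [-0.5, 0.1, 0.2]
width: 1.002
grip_force: 0.0
```

Run:
```python
from h import *
snap('wrist','w3');st()
im=cv2.imread('pics/w1.png');g=cv2.cvtColor(im,cv2.COLOR_BGR2GRAY)
# white blob holding target in w1
m=(g>185).astype('uint8');n,l,s_,ce=cv2.connectedComponentsWithStats(m)
k=l[105,272];print('w1 blob',s_[k],ce[k],onz('w1',*ce[k],.072),onz('w1',272,118,.072))
# top disc centres in scene/side by blob of whole canister, triangulate mid
for f,(u,v) in(('scene0',(194,185)),('side0',(344,166))):
    g=cv2.cvtColor(cv2.imread(f'pics/{f}.png'),cv2.COLOR_BGR2GRAY);n,l,s_,ce=cv2.connectedComponentsWithStats((g>150).astype('uint8'));k=l[v,u];print(f,k,s_[k],ce[k].round(1))
go([.385,-.298,.2],2.9915)
```

```text
{'clock': 4.0, 'tool_pos': [0.498, -0.0414, 0.2959], 'tcp_rot': [-3.1412, -0.0007, 2.9854], 'ft_force': [0.1745, -0.0849, 0.1255], 'width': 0.9955, 'grip_force': 0.0, 'q': [-0.2121, 0.0287, -0.2047, 1.3381, -0.0004, -0.0559]}
w1 blob [ 241   85   64   68 3247] [272.40314136 118.09177702] [ 0.38767561 -0.29651702  0.072     ] [ 0.38761165 -0.29611938  0.072     ]
scene0 119 [182 173  28  35 736] [194.3 191.2]
side0 5 [ 331  157   25   63 1114] [343.2 189.6]
slide [0.0716, -0.271, 0.0961] tcp [ 0.498  -0.0414  0.2959]
twist [-0.02, -0.04, -0.35]
```

arm_command:
  plan:
    - {"slide": [0.0103,-0.0386,0.02],"twist": [0,0,-0.35]}
    - {"slide": [0.0103,-0.0386,0.02],"twist": [0,0,0]}
    - {"slide": [0.0103,-0.0386,0.02],"twist": [0,0,0]}
    - {"slide": [0.0103,-0.0386,0.02],"twist": [0,0,0]}
    - {"slide": [0.0103,-0.0386,0.02],"twist": [0,0,0]}

```text
clock: 4.5
tool_pos: [0.4178, -0.2252, 0.1956]
tcp_rot: [-3.141, 0.0, 2.993]
ft_force: [1.3, -0.7, -0.4]
width: 1.0
grip_force: 0.0
```

arm_command:
  plan:
    - {"slide": [0.0103,-0.0386,0.02],"twist": [0,0,0]}
    - {"slide": [0.0103,-0.0386,0.02],"twist": [0,0,0]}
    - {"slide": [0,0,0],"twist": [0,0,0]}
    - {"slide": [0,0,0],"twist": [0,0,0]}

```text
clock: 4.9
tool_pos: [0.3862, -0.2973, 0.1556]
tcp_rot: [3.14, -0.001, 2.991]
ft_force: [0.2, -0.2, 0.6]
width: 0.998
grip_force: 0.0
```

Run:
```python
from h import *
snap('wrist','w4');st()
im=cv2.imread('pics/w4.png');g=cv2.cvtColor(im,cv2.COLOR_BGR2GRAY)
print(proj('w4',[.3865,-.2975,.072]))
n,l,s_,ce=cv2.connectedComponentsWithStats((g>185).astype('uint8'))
for k in range(1,n):
    if s_[k,4]>400: print(s_[k],ce[k].round(1),onz('w4',*ce[k],.072).round(4))
go([.3865,-.2975,.042],2.9915)
```

```text
{'clock': 4.95, 'tool_pos': [0.387, -0.2969, 0.1563], 'tcp_rot': [3.141, -0.0003, 2.9932], 'ft_force': [-0.4398, 0.3468, 0.5726], 'width': 0.9995, 'grip_force': 0.0, 'q': [-0.7872, 0.099, -0.4338, 1.0386, 0.0003, -0.6388]}
[274.26892091 218.93606226]
[ 208    0   90  102 5863] [253.1  45. ] [ 0.2656 -0.2931  0.072 ]
[371  64  50  15 434] [395.3  70.6] [ 0.2947 -0.202   0.072 ]
[ 396   67   77   79 4095] [434. 106.] [ 0.3212 -0.1762  0.072 ]
[249 157  65  51 896] [287.8 172.8] [ 0.3524 -0.2823  0.072 ]
[ 244  185   65   64 2368] [280.  214.6] [ 0.3836 -0.2926  0.072 ]
slide [0.0004, -0.0008, 0.1143] tcp [ 0.387  -0.2969  0.1563]
twist [0.03, -0.02, 0.1]
```

arm_command:
  plan:
    - {"slide": [0.001,0.001,0.038],"twist": [0,0,0]}
    - {"slide": [0,0,0.038],"twist": [0,0,0]}
    - {"slide": [0,0,0.028],"twist": [0,0,0]}
    - {"slide": [0,0,0.01],"twist": [0,0,0]}
    - {"slide": [0,0,0],"twist": [0,0,0]}

```text
clock: 5.45
tool_pos: [0.3864, -0.294, 0.0417]
tcp_rot: [3.14, -0.002, 2.997]
ft_force: [0.3, 0.0, 0.9]
width: 1.003
grip_force: 0.0
```

arm_command:
  plan:
    - {"slide": [0,0,0],"twist": [0,0,0]}
    - {"slide": [0,0,0],"twist": [0,0,0]}
    - {"slide": [0,0,0],"twist": [0,0,0]}
    - {"slide": [0,0,0],"twist": [0,0,0]}
    - {"slide": [0,0,0],"twist": [0,0,0]}
  grip: 1
  grip_force: 40

```text
clock: 5.95
tool_pos: [0.3882, -0.297, 0.0445]
tcp_rot: [-3.139, 0.004, 2.996]
ft_force: [-0.9, 0.2, 6.7]
width: 0.624
grip_force: 41.9
```

arm_command:
  plan:
    - {"slide": [0,0,0],"twist": [0,0,0]}
    - {"slide": [0,0,0],"twist": [0,0,0]}

```text
clock: 6.15
tool_pos: [0.3882, -0.297, 0.0445]
tcp_rot: [-3.139, 0.004, 2.996]
ft_force: [-0.7, 0.9, 6.6]
width: 0.623
grip_force: 41.9
```

arm_command:
  plan:
    - {"slide": [0,0,-0.03],"twist": [0,0,0]}
    - {"slide": [0,0,-0.045],"twist": [0,0,0]}
    - {"slide": [0,0,-0.05],"twist": [0,0,0]}
    - {"slide": [0,0,-0.05],"twist": [0,0,0]}
    - {"slide": [0,0,-0.05],"twist": [0,0,0]}

```text
clock: 6.65
tool_pos: [0.386, -0.2947, 0.2694]
tcp_rot: [3.141, 0.0, 2.996]
ft_force: [1.0, -1.0, -2.5]
width: 0.622
grip_force: 43.4
```

arm_command:
  plan:
    - {"slide": [-0.015,0.04,-0.005],"twist": [0,0,0]}
    - {"slide": [-0.015,0.042,0],"twist": [0,0,0]}
    - {"slide": [-0.015,0.042,0],"twist": [0,0,0]}
    - {"slide": [-0.015,0.042,0],"twist": [0,0,0]}
    - {"slide": [-0.015,0.042,0],"twist": [0,0,0]}

```text
clock: 7.15
tool_pos: [0.4911, -0.0987, 0.2725]
tcp_rot: [-3.142, 0.0, 2.995]
ft_force: [1.0, -1.2, -3.7]
width: 0.619
grip_force: 44.0
```

arm_command:
  plan:
    - {"slide": [-0.015,0.042,0],"twist": [0,0,0]}
    - {"slide": [-0.015,0.042,0],"twist": [0,0,0]}
    - {"slide": [-0.015,0.03,0],"twist": [0,0,0]}
    - {"slide": [0,0.01,0],"twist": [0,0,0]}
    - {"slide": [0,0,0],"twist": [0,0,0]}

```text
clock: 7.65
tool_pos: [0.5531, 0.0169, 0.272]
tcp_rot: [-3.141, -0.001, 2.998]
ft_force: [-0.3, 0.0, -2.0]
width: 0.623
grip_force: 44.0
```

Run:
```python
from h import *
snap('wrist','w5');snap('scene','s5');snap('side','d5');st()
a=cv2.imread('pics/w5.png');b=cv2.imread('pics/s5.png')[120:300,190:390];c=cv2.imread('pics/d5.png')[110:270,160:360]
b=cv2.resize(b,(240,216));c=cv2.resize(c,(240,192))
cv2.imwrite('pics/v5.png',np.hstack([a,np.vstack([b,c,np.zeros((12,240,3),'uint8')])]))
go([.5592,.0134,.28],2.9915)
```

```text
{'clock': 7.8, 'tool_pos': [0.5527, 0.0147, 0.2722], 'tcp_rot': [-3.1409, -0.0009, 2.9947], 'ft_force': [-0.5223, 0.8508, -3.7182], 'width': 0.6203, 'grip_force': 44.0071, 'q': [-0.09, 0.1349, -0.1383, 1.2985, -0.0007, 0.057]}
slide [-0.0066, -0.0004, -0.0078] tcp [0.5527 0.0147 0.2722]
twist [-0.04, -0.05, 0.18]
```

View pics/v5.png

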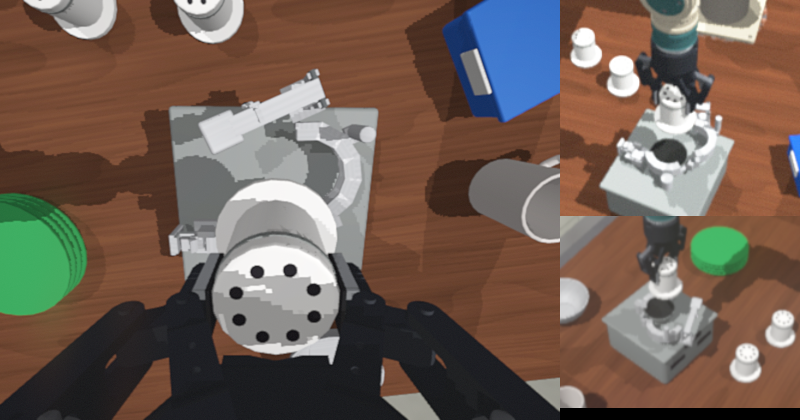

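w5 shows the canister upright in the grip, with its top disc centred at about (276,293). The lever pad is at (215,135) and the post top at (368,133). Nothing lies under the canister except the neck.

Run:
```python
from h import *
im=cv2.imread('pics/w5.png');g=cv2.cvtColor(im,cv2.COLOR_BGR2GRAY)
e=cv2.Canny(g[225:360,205:345],60,150)
c=cv2.HoughCircles(cv2.medianBlur(g[200:380,190:360],5),cv2.HOUGH_GRADIENT,1,50,param1=120,param2=20,minRadius=55,maxRadius=70);print(c)
if c is not None:
    for q in c[0][:2]: print(onz('w5',q[0]+190,q[1]+200,.2997))
print(onz('w5',276,292,.2997))
print('post top',tri(('w2',127,156),('w5',368,133)))
print('pad',tri(('w2',235,216),('w5',225,140)))
```

```text
[[[86.5 96.5 62.8]]]
[0.54731857 0.01875126 0.2997    ]
[0.54519489 0.01884773 0.2997    ]
post top (array([0.49899484, 0.09158503, 0.18604574]), [0.0005686320898549863, 0.0005686320898549961])
pad (array([ 0.48837576, -0.0077064 ,  0.20190726]), [0.0005259463544412203, 0.0005259463544411575])
```

Run:
```python
from h import *
t=np.linspace(0,2*np.pi,90)
for x in(.5453,.5473,.5493):
    P=np.array([proj('w5',[x+.038*np.cos(a),.0187+.038*np.sin(a),.2347]) for a in t]);print(x,P.min(0).round(1),P.max(0).round(1))
T=np.array([proj('w5',[.5473+.027*np.cos(a),.0187+.027*np.sin(a),.2997]) for a in t]);print(T.min(0).round(1),T.max(0).round(1))
st()
```

```text
0.5453 [213.6 170.5] [337.4 285.6]
0.5473 [214.3 173.9] [337.6 288.3]
0.5493 [214.9 177.2] [337.9 290.9]
[210.1 235.3] [342.7 350. ]
{'clock': 7.8, 'tool_pos': [0.5527, 0.0147, 0.2722], 'tcp_rot': [-3.1409, -0.0009, 2.9947], 'ft_force': [-0.5223, 0.8508, -3.7182], 'width': 0.6203, 'grip_force': 44.0071, 'q': [-0.09, 0.1349, -0.1383, 1.2985, -0.0007, 0.057]}
```

Run:
```python
from h import *
g=cv2.cvtColor(cv2.imread('pics/w5.png'),cv2.COLOR_BGR2GRAY)
print('col277',[(v,int(g[v,275:280].mean())) for v in list(range(172,190,2))+list(range(220,244,2))+list(range(340,366,2))])
print('row293',[(u,int(g[292:295,u].mean())) for u in list(range(204,218,2))+list(range(334,350,2))])
print('row215',[(u,int(g[214:217,u].mean())) for u in list(range(208,224,2))+list(range(330,346,2))])
```

```text
col277 [(172, 170), (174, 170), (176, 171), (178, 153), (180, 200), (182, 249), (184, 247), (186, 247), (188, 247), (220, 147), (222, 147), (224, 147), (226, 148), (228, 145), (230, 129), (232, 81), (234, 110), (236, 154), (238, 150), (240, 150), (242, 158), (340, 141), (342, 158), (344, 225), (346, 224), (348, 224), (350, 224), (352, 225), (354, 138), (356, 48), (358, 54), (360, 36), (362, 28), (364, 28)]
row293 [(204, 96), (206, 27), (208, 33), (210, 24), (212, 108), (214, 146), (216, 144), (334, 175), (336, 174), (338, 151), (340, 36), (342, 30), (344, 39), (346, 85), (348, 140)]
row215 [(208, 109), (210, 108), (212, 108), (214, 109), (216, 107), (218, 122), (220, 175), (222, 179), (330, 248), (332, 209), (334, 179), (336, 183), (338, 173), (340, 154), (342, 152), (344, 152)]
```

Run:
```python
from h import *
from scipy.optimize import least_squares
t=np.linspace(0,2*np.pi,720)
ux=np.array([np.cos(2.9947),np.sin(2.9947),0]);uy=np.array([-ux[1],ux[0],0])
d=np.load('pics/w5.npz');P=d['pose'];K=d['K']
def circ(c,r,h,th):
    a=np.cos(th)*ux-np.sin(th)*np.array([0,0,1]);n=np.sin(th)*ux+np.cos(th)*np.array([0,0,1])
    X=c+h*n+r*(np.cos(t)[:,None]*a+np.sin(t)[:,None]*uy)
    q=(K@(P[:3,:3].T@(X-P[:3,3]).T)).T;return q[:,:2]/q[:,2:]
def f(p,R=.027):
    c=np.array([p[0],p[1],p[2]]);T=circ(c,R,.072,p[3]);F=circ(c,.038,.007,p[3])
    return [T[:,1].min()-234.5,T[:,1].max()-354,T[:,0].min()-212,T[:,0].max()-339,F[:,1].min()-179.5]
for R in(.026,.027):
    s=least_squares(lambda p:f(p,R),[.5473,.0187,.2277,0],x_scale=[.01,.01,.01,.1]);print(R,s.x.round(4),np.round(s.fun,1))
print(ux)
```

```text
0.026 [0.5516 0.0177 0.2296 0.0751] [ 0.7 -1.3 -1.3  1.3  0.7]
0.027 [0.5522 0.0176 0.2264 0.0527] [ 0.9 -1.8 -1.8  1.8  1.1]
[-0.98923066  0.14636496  0.        ]
```

arm_command:
  plan:
    - {"slide": [-0.003,0,0],"twist": [0,1,0]}
    - {"slide": [-0.003,0,0],"twist": [0,1,0]}
    - {"slide": [-0.003,-0.001,0],"twist": [0,1,0]}
    - {"slide": [0,0,0],"twist": [0,0,0]}
    - {"slide": [0,0,0],"twist": [0,0,0]}

```text
clock: 8.3
tool_pos: [0.5626, 0.013, 0.2719]
tcp_rot: [-3.142, -0.053, 2.995]
ft_force: [0.4, 0.0, -2.9]
width: 0.624
grip_force: 43.8
```

arm_command:
  plan:
    - {"slide": [0,0,0.015],"twist": [0,0,0]}
    - {"slide": [0,0,0.02],"twist": [0,0,0]}
    - {"slide": [0,0,0.02],"twist": [0,0,0]}
    - {"slide": [0,0,0.015],"twist": [0,0,0]}
    - {"slide": [0,0,0],"twist": [0,0,0]}

```text
clock: 8.8
tool_pos: [0.5564, 0.0142, 0.1998]
tcp_rot: [-3.141, -0.058, 2.996]
ft_force: [-0.5, 0.2, -3.2]
width: 0.623
grip_force: 43.8
```

arm_command:
  plan:
    - {"slide": [0,0,0],"twist": [0,0,0]}
    - {"slide": [0,0,0],"twist": [0,0,0]}

```text
clock: 9.0
tool_pos: [0.5596, 0.0138, 0.2035]
tcp_rot: [3.141, -0.05, 2.996]
ft_force: [0.1, 0.6, -3.6]
width: 0.621
grip_force: 43.8
```

Run:
```python
from h import *
st();snap('wrist','w6');snap('scene','s6');snap('side','d6')
a=cv2.imread('pics/w6.png')[60:380,130:430];b=cv2.imread('pics/s6.png')[190:300,215:345];c=cv2.imread('pics/d6.png')[110:220,185:315]
b=cv2.resize(b,(354,300),interpolation=cv2.INTER_CUBIC);c=cv2.resize(c,(354,300),interpolation=cv2.INTER_CUBIC)
a=cv2.resize(a,(446,476));a=np.vstack([a,np.zeros((124,446,3),'uint8')])
cv2.imwrite('pics/v6.png',np.hstack([a,np.vstack([b,c])]))
```

```text
{'clock': 9.0, 'tool_pos': [0.5596, 0.0138, 0.2035], 'tcp_rot': [3.1415, -0.0502, 2.9958], 'ft_force': [0.0601, 0.5789, -3.6228], 'width': 0.6211, 'grip_force': 43.8182, 'q': [-0.0922, 0.2184, -0.1856, 1.2168, 0.0028, 0.0535]}
```

View pics/v6.png

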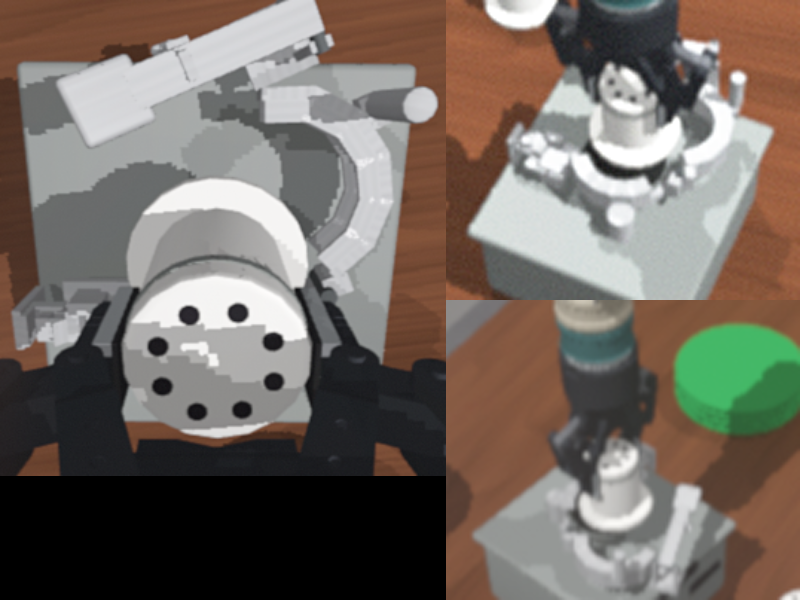

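The canister hovers about 19 mm above the neck flange and upright. It is offset about 18 mm to -x and clear of the jaw.

arm_command:
  plan:
    - {"slide": [-0.002,0,0.007],"twist": [0,0,0]}
    - {"slide": [0,0,0.006],"twist": [0,0,0]}
    - {"slide": [0,0,0],"twist": [0,0,0]}
    - {"slide": [0,0,0],"twist": [0,0,0]}

```text
clock: 9.55
tool_pos: [0.5595, 0.0138, 0.1886]
tcp_rot: [-3.142, -0.054, 2.996]
ft_force: [-0.8, -0.2, -3.3]
width: 0.623
grip_force: 43.8
```

arm_command:
  plan:
    - {"slide": [0,0,0.001],"twist": [0,0,0]}
    - {"slide": [0,0,0.001],"twist": [0,0,0]}
    - {"slide": [0,0,0.001],"twist": [0,0,0]}
    - {"slide": [0,0,0],"twist": [0,0,0]}

```text
clock: 9.95
tool_pos: [0.56, 0.0137, 0.1864]
tcp_rot: [3.142, -0.052, 2.996]
ft_force: [0.4, -0.7, -2.1]
width: 0.624
grip_force: 44.0
```

arm_command:
  plan:
    - {"slide": [0,0,0.001],"twist": [0,0,0]}
    - {"slide": [0,0,0.001],"twist": [0,0,0]}
    - {"slide": [0,0,0],"twist": [0,0,0]}

```text
clock: 10.25
tool_pos: [0.5599, 0.0137, 0.1861]
tcp_rot: [-3.142, -0.051, 2.996]
ft_force: [-4.1, 0.7, 6.3]
width: 0.624
grip_force: 44.8
```

arm_command:
  plan:
    - {"slide": [0,0,0.001],"twist": [0,0,0]}
    - {"slide": [0,0,0],"twist": [0,0,0]}

```text
clock: 10.45
tool_pos: [0.5598, 0.0138, 0.186]
tcp_rot: [-3.142, -0.051, 2.996]
ft_force: [-6.2, 0.2, 10.8]
width: 0.621
grip_force: 45.1
```

Contact is on the neck flange. I'll release so the canister settles flat, straighten the tool and regrip lightly for the slide.

arm_command:
  plan:
    - {"slide": [0,0,-0.0015],"twist": [0,0,0]}
    - {"slide": [0,0,0],"twist": [0,0,0]}

```text
clock: 10.65
tool_pos: [0.5599, 0.0137, 0.1861]
tcp_rot: [3.142, -0.051, 2.996]
ft_force: [-4.5, -0.0, 6.1]
width: 0.624
grip_force: 44.4
```

arm_command:
  plan:
    - {"slide": [0,0,0],"twist": [0,0,0]}
    - {"slide": [0,0,0],"twist": [0,0,0]}
    - {"slide": [0,0,0],"twist": [0,0,0]}
    - {"slide": [0,0,0],"twist": [0,-1.5,0]}
    - {"slide": [0,0,0],"twist": [0,-1.5,0]}
  grip: 0.2

```text
clock: 11.15
tool_pos: [0.5599, 0.0137, 0.1843]
tcp_rot: [-3.142, 0.001, 2.996]
ft_force: [-0.5, -0.1, -0.4]
width: 0.794
grip_force: 0.0
```

arm_command:
  plan:
    - {"slide": [0,0,0],"twist": [0,0,0]}
    - {"slide": [0,0,0],"twist": [0,0,0]}
    - {"slide": [0,0,0],"twist": [0,0,0]}

```text
clock: 11.45
tool_pos: [0.5598, 0.0137, 0.1847]
tcp_rot: [3.142, 0.0, 2.996]
ft_force: [0.0, 0.1, -0.2]
width: 0.798
grip_force: 0.0
```

Run:
```python
from h import *
st();snap('wrist','w7')
from scipy.optimize import least_squares
g=cv2.cvtColor(cv2.imread('pics/w7.png'),cv2.COLOR_BGR2GRAY)
cv2.imwrite('pics/w7c.png',cv2.resize(g[150:380,190:360],None,fx=2.6,fy=2.6))
```

```text
{'clock': 11.45, 'tool_pos': [0.5598, 0.0137, 0.1847], 'tcp_rot': [3.1416, 0.0001, 2.9958], 'ft_force': [0.0246, 0.1464, -0.1859], 'width': 0.7977, 'grip_force': 0.0, 'q': [-0.0909, 0.1993, -0.2501, 1.1212, 0.0, 0.0549]}
```

View pics/w7c.png

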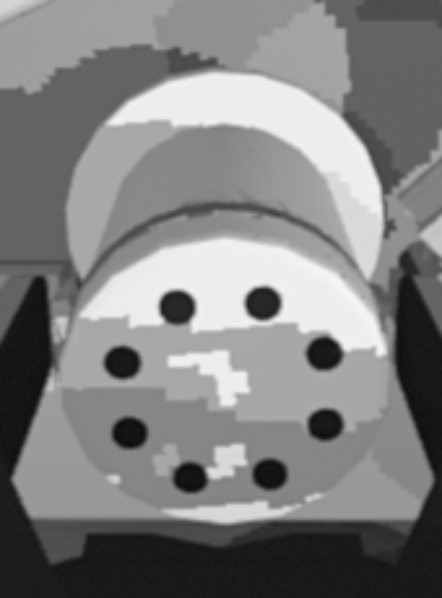

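```bash
cat > fit.py <<'E'
from h import *
from scipy.optimize import least_squares
t=np.linspace(0,2*np.pi,720)
def fit(name,ob,zb,R=.0265):
    d=np.load(f'pics/{name}.npz');P=d['pose'];K=d['K']
    def circ(c,r,h,th):
        n=np.array([np.sin(th),0,np.cos(th)]);a=np.array([np.cos(th),0,-np.sin(th)])
        X=c+h*n+r*(np.cos(t)[:,None]*a+np.sin(t)[:,None]*np.array([0,1,0]))
        q=(K@(P[:3,:3].T@(X-P[:3,3]).T)).T;return q[:,:2]/q[:,2:]
    def f(p):
        c=np.array(p[:3]);T=circ(c,p[4],.072,p[3]);F=circ(c,.038,.007,p[3])
        return [T[:,1].min()-ob[0],T[:,1].max()-ob[1],T[:,0].min()-ob[2],T[:,0].max()-ob[3],F[:,1].min()-ob[4],F[:,0].min()-ob[5],F[:,0].max()-ob[6]]
    s=least_squares(f,[.559,.013,zb,0,R],x_scale=[.01,.01,.01,.1,.01]);print(name,s.x.round(4),np.round(s.fun,1))
E
python3 - <<'E'
from fit import *
fit('w7',[241.2,350.8,213.1,340,176.9,215.4,337.3],.14)
E
```

```text
w7 [ 0.5562  0.0154  0.1393 -0.0007  0.0262] [ 0.  -0.1  0.1  0.2  0.2 -0.4 -0. ]
```

arm_command:
  plan:
    - {"slide": [0,0,-0.002],"twist": [0,0,0]}
    - {"slide": [0,0,0],"twist": [0,0,0]}
    - {"slide": [0,0,0],"twist": [0,0,0]}
    - {"slide": [0,0,0],"twist": [0,0,0]}
  grip: 1
  grip_force: 25

```text
clock: 11.9
tool_pos: [0.5601, 0.0138, 0.1868]
tcp_rot: [3.141, 0.001, 2.996]
ft_force: [-0.2, 0.3, -0.1]
width: 0.624
grip_force: 27.0
```

arm_command:
  plan:
    - {"slide": [0,0,0],"twist": [0,0,0]}
    - {"slide": [0,0,0],"twist": [0,0,0]}

```text
clock: 12.1
tool_pos: [0.5601, 0.0138, 0.1869]
tcp_rot: [3.141, 0.001, 2.996]
ft_force: [0.8, 0.2, 1.5]
width: 0.627
grip_force: 27.0
```

arm_command:
  plan:
    - {"slide": [-0.003,0,0],"twist": [0,0,0]}
    - {"slide": [-0.003,0,0],"twist": [0,0,0]}
    - {"slide": [-0.003,0,0],"twist": [0,0,0]}
    - {"slide": [0,0,0],"twist": [0,0,0]}

```text
clock: 12.5
tool_pos: [0.568, 0.0123, 0.1869]
tcp_rot: [-3.141, -0.002, 2.996]
ft_force: [-3.4, 0.1, 4.3]
width: 0.626
grip_force: 27.3
```

arm_command:
  plan:
    - {"slide": [-0.0025,0,0],"twist": [0,0,0]}
    - {"slide": [-0.0025,0,0],"twist": [0,0,0]}
    - {"slide": [0,0,0],"twist": [0,0,0]}

```text
clock: 12.8
tool_pos: [0.5731, 0.0116, 0.1868]
tcp_rot: [-3.141, -0.001, 2.996]
ft_force: [-4.0, 0.3, 5.3]
width: 0.626
grip_force: 27.3
```

arm_command:
  plan:
    - {"slide": [-0.0015,0,0],"twist": [0,0,0]}
    - {"slide": [-0.0015,0,0],"twist": [0,0,0]}
    - {"slide": [0,0,0],"twist": [0,0,0]}

```text
clock: 13.1
tool_pos: [0.576, 0.0112, 0.1868]
tcp_rot: [-3.141, -0.001, 2.996]
ft_force: [-4.5, -0.3, 4.0]
width: 0.625
grip_force: 27.4
```

arm_command:
  plan:
    - {"slide": [-0.001,0,0],"twist": [0,0,0]}
    - {"slide": [-0.001,0,0],"twist": [0,0,0]}
    - {"slide": [0,0,0],"twist": [0,0,0]}

```text
clock: 13.4
tool_pos: [0.5778, 0.011, 0.1868]
tcp_rot: [-3.141, -0.001, 2.996]
ft_force: [-3.9, 0.2, 5.9]
width: 0.626
grip_force: 27.4
```

Run:
```python
from h import *
st();snap('wrist','w8');snap('scene','s8')
g=cv2.imread('pics/w8.png');b=cv2.imread('pics/s8.png')[200:290,225:335]
a=cv2.resize(g[150:380,190:360],(442,598));b=cv2.resize(b,(350,286),interpolation=cv2.INTER_CUBIC)
cv2.imwrite('pics/w8c.png',np.hstack([a,np.vstack([b,np.zeros((312,350,3),'uint8')])]))
```

```text
{'clock': 13.4, 'tool_pos': [0.5778, 0.011, 0.1868], 'tcp_rot': [-3.1414, -0.0014, 2.9958], 'ft_force': [-3.8919, 0.2216, 5.858], 'width': 0.6256, 'grip_force': 27.4122, 'q': [-0.0927, 0.2295, -0.2074, 1.1353, -0.0002, 0.0531]}
```

View pics/w8c.png

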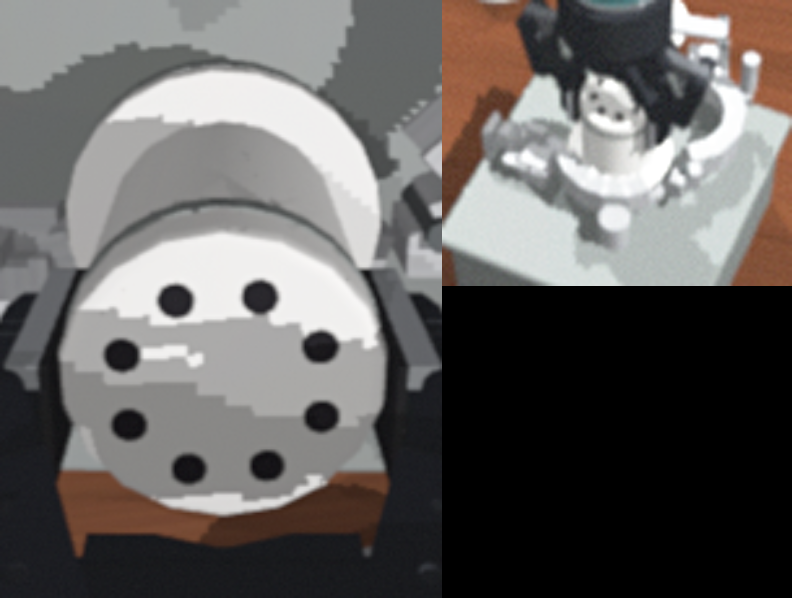

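arm_command:
  plan:
    - {"slide": [-0.001,0,0],"twist": [0,0,0]}
    - {"slide": [0,0,0],"twist": [0,0,0]}

```text
clock: 13.7
tool_pos: [0.5788, 0.0109, 0.1868]
tcp_rot: [-3.141, -0.001, 2.996]
ft_force: [-4.1, 1.1, 5.8]
width: 0.62
grip_force: 27.4
```

Run:
```python
from fit import *
k=lambda y:150+y/2.6
h=lambda x:190+x/2.6
fit('w8',[k(233),k(515),h(58),h(386),k(68),h(66),h(380)],.14)
# predicted neck flange outline near edge for candidate neck centres
for x in(.572,.575,.578):
    P=np.array([proj('w8',[x+.038*np.cos(a),.011+.038*np.sin(a),.140]) for a in t]);print(x,P[:,1].min().round(1),'observed dark rim top',k(60))
st()
```

```text
w8 [0.5739 0.0122 0.1396 0.0069 0.0264] [-0.1 -0.   0.3  0.2  0.1 -0.5 -0.2]
0.572 171.2 observed dark rim top 173.07692307692307
0.575 176.0 observed dark rim top 173.07692307692307
0.578 180.7 observed dark rim top 173.07692307692307
{'clock': 13.7, 'tool_pos': [0.5788, 0.0109, 0.1868], 'tcp_rot': [-3.1413, -0.0014, 2.9958], 'ft_force': [-4.1452, 1.1456, 5.8277], 'width': 0.6196, 'grip_force': 27.435, 'q': [-0.0928, 0.2312, -0.2052, 1.1358, -0.0002, 0.053]}
```

arm_command:
  plan:
    - {"slide": [-0.001,0,0],"twist": [0,0,0]}
    - {"slide": [0,0,0],"twist": [0,0,0]}

```text
clock: 13.9
tool_pos: [0.5793, 0.0108, 0.1869]
tcp_rot: [-3.141, -0.002, 2.996]
ft_force: [-5.0, 0.7, 6.5]
width: 0.627
grip_force: 27.5
```

arm_command:
  plan:
    - {"slide": [-0.0007,0,0],"twist": [0,0,0]}
    - {"slide": [0,0,0],"twist": [0,0,0]}

```text
clock: 14.1
tool_pos: [0.5795, 0.0108, 0.1869]
tcp_rot: [-3.141, -0.003, 2.996]
ft_force: [-6.9, 0.6, 7.7]
width: 0.625
grip_force: 27.5
```

The slide force rose at the wall, so the canister is home. I'll release it, rise, close the fingers and go to the outer side of the post.

arm_command:
  plan:
    - {"slide": [0.0007,0,-0.001],"twist": [0,0,0]}
    - {"slide": [0,0,0],"twist": [0,0,0]}

```text
clock: 14.3
tool_pos: [0.5794, 0.0108, 0.1869]
tcp_rot: [-3.141, -0.002, 2.996]
ft_force: [-3.8, 1.7, 2.4]
width: 0.621
grip_force: 27.0
```

arm_command:
  plan:
    - {"slide": [0,0,0],"twist": [0,0,0]}
    - {"slide": [0,0,0],"twist": [0,0,0]}
    - {"slide": [0,0,0],"twist": [0,0,0]}
    - {"slide": [0,0,-0.015],"twist": [0,0,0]}
    - {"slide": [0,0,-0.035],"twist": [0,0,0]}
  grip: 0.15

```text
clock: 14.8
tool_pos: [0.5784, 0.0108, 0.2347]
tcp_rot: [-3.141, -0.007, 2.996]
ft_force: [0.5, -0.3, 0.1]
width: 0.845
grip_force: 0.0
```

arm_command:
  plan:
    - {"slide": [0,0,-0.045],"twist": [0,0,0]}
    - {"slide": [0.0283,0.0343,-0.005],"twist": [0,0,0]}
    - {"slide": [0.0283,0.0343,0],"twist": [0,0,0]}
    - {"slide": [0.0283,0.0343,0],"twist": [0,0,0]}
    - {"slide": [0,0,0],"twist": [0,0,0]}
  grip: 1

```text
clock: 15.3
tool_pos: [0.5092, 0.1282, 0.2883]
tcp_rot: [3.14, -0.0, 3.001]
ft_force: [0.4, -0.7, -0.1]
width: 0.008
grip_force: 0.0
```

arm_command:
  plan:
    - {"slide": [0,0,0],"twist": [0,0,0]}
    - {"slide": [0,0,0],"twist": [0,0,0]}

```text
clock: 15.5
tool_pos: [0.5123, 0.1244, 0.2878]
tcp_rot: [-3.141, 0.001, 2.995]
ft_force: [-0.6, -0.3, 0.2]
width: 0.001
grip_force: 0.0
```

Run:
```python
from fit import *
st();snap('wrist','w9');snap('scene','s9')
print('post pred',proj('w9',[.499,.0916,.19]),'canister top pred',proj('w9',[.575,.011,.212]))
go([.5104,.1247,.177],2.996)
```

```text
{'clock': 15.5, 'tool_pos': [0.5123, 0.1244, 0.2878], 'tcp_rot': [-3.1414, 0.001, 2.9954], 'ft_force': [-0.6016, -0.2704, 0.2037], 'width': 0.0005, 'grip_force': 0.0, 'q': [0.1158, 0.0806, -0.1666, 1.3226, -0.0004, 0.262]}
post pred [232.17005705 202.59717201] canister top pred [150.00015501 310.82072569]
slide [0.002, 0.0005, 0.1106] tcp [0.5123 0.1239 0.2876]
twist [-0.01, 0.02, -0.1]
```

Run:
```python
from h import *
H=np.array([.5818,.0624]);r=.0865;gap=.0205
g=cv2.cvtColor(cv2.imread('pics/w9.png'),cv2.COLOR_BGR2GRAY)
n,l,s,c=cv2.connectedComponentsWithStats((g>170).astype('uint8'))
for k in range(1,n):
    if s[k,4]>250 and s[k,0]<330 and s[k,1]>100: print(s[k],c[k].round())
p=env.read_state();pos=np.array(p['tool_pos'][:2]);yaw=p['tcp_rot'][2]
def pusher(ph,g):
    a=np.radians(ph);return H+r*np.array([np.cos(a),np.sin(a)])-g*np.array([-np.sin(a),np.cos(a)])
for ph,g_ in [(161.7,.0245)]+[(161.7+4*k,gap) for k in range(0,16)]+[(225.7,gap),(227.7,gap)]:
    y2=np.radians(ph+270-180+ -90+0) # tool -y along tangent: yaw = tangent+90 -> 
    tang=ph+90; y2=np.radians(tang-90)  # -y dir = yaw+90deg
    y2=np.unwrap([yaw,y2])[1]
    q=pusher(ph,g_);d=q-pos;x=np.array([np.cos(yaw),np.sin(yaw)]);yv=np.array([np.sin(yaw),-np.cos(yaw)])
    print(round(ph,1),q.round(4),'slide',(d@x).round(4),(d@yv).round(4),'rz',np.degrees(-(y2-yaw)).round(2));pos=q;yaw=y2
```

```text
[190 141  27  34 307] [203. 157.]
[ 125  148   76   46 1430] [165. 174.]
[233 166  39  34 873] [255. 178.]
[  98  184  152   90 3642] [188. 223.]
[254 204  18  55 309] [266. 233.]
[ 140  236   90   64 2546] [186. 264.]
[  95  276   92   55 2726] [141. 300.]
161.7 [0.5074 0.1128] slide 0.0033 -0.0117 rz 9.86
161.7 [0.5061 0.109 ] slide 0.0 -0.004 rz -0.0
165.7 [0.503  0.1036] slide 0.0012 -0.0061 rz -4.0
169.7 [0.5004 0.098 ] slide 0.0012 -0.0061 rz -4.0
173.7 [0.4981 0.0923] slide 0.0012 -0.0061 rz -4.0
177.7 [0.4962 0.0864] slide 0.0012 -0.0061 rz -4.0
181.7 [0.4947 0.0803] slide 0.0012 -0.0061 rz -4.0
185.7 [0.4937 0.0742] slide 0.0012 -0.0061 rz -4.0
189.7 [0.4931 0.068 ] slide 0.0012 -0.0061 rz -4.0
193.7 [0.4929 0.0618] slide 0.0012 -0.0061 rz -4.0
197.7 [0.4932 0.0556] slide 0.0012 -0.0061 rz -4.0
201.7 [0.4939 0.0495] slide 0.0012 -0.0061 rz -4.0
205.7 [0.495  0.0434] slide 0.0012 -0.0061 rz -4.0
209.7 [0.4965 0.0373] slide 0.0012 -0.0061 rz -4.0
213.7 [0.4985 0.0315] slide 0.0012 -0.0061 rz -4.0
217.7 [0.5008 0.0257] slide 0.0012 -0.0061 rz -4.0
221.7 [0.5036 0.0202] slide 0.0012 -0.0061 rz -4.0
225.7 [0.5067 0.0148] slide 0.0012 -0.0061 rz -4.0
227.7 [0.5084 0.0122] slide 0.0007 -0.003 rz -2.0
```

arm_command:
  plan:
    - {"slide": [0,0,0.04],"twist": [0,0,5]}
    - {"slide": [0,0,0.04],"twist": [0,0,4.9]}
    - {"slide": [0,0,0.02],"twist": [0,0,0]}
    - {"slide": [0,0,0.01],"twist": [0,0,0]}
    - {"slide": [0,0,0],"twist": [0,0,0]}

```text
clock: 16.1
tool_pos: [0.5109, 0.124, 0.1762]
tcp_rot: [-3.14, -0.003, 2.822]
ft_force: [0.1, -0.0, -0.1]
width: 0.001
grip_force: 0.0
```

arm_command:
  plan:
    - {"slide": [0.003,-0.006,0],"twist": [0,0,0]}
    - {"slide": [0.0025,-0.006,0],"twist": [0,0,0]}
    - {"slide": [0,0,0],"twist": [0,0,0]}

```text
clock: 16.4
tool_pos: [0.5028, 0.1146, 0.1791]
tcp_rot: [3.141, 0.002, 2.822]
ft_force: [0.4, -0.5, -0.3]
width: 0.001
grip_force: 0.0
```

arm_command:
  plan:
    - {"slide": [0,-0.003,0],"twist": [0,0,0]}
    - {"slide": [0,-0.003,0],"twist": [0,0,0]}
    - {"slide": [0,0,0],"twist": [0,0,0]}

```text
clock: 16.7
tool_pos: [0.501, 0.1094, 0.1782]
tcp_rot: [3.141, 0.001, 2.823]
ft_force: [0.4, 0.6, 0.5]
width: 0.001
grip_force: 0.3
```

arm_command:
  plan:
    - {"slide": [-0.004,-0.002,0],"twist": [0,0,0]}
    - {"slide": [0.001,-0.005,0],"twist": [0,0,-4]}
    - {"slide": [0.001,-0.006,0],"twist": [0,0,-4]}
    - {"slide": [0.0012,-0.006,0],"twist": [0,0,-4]}
    - {"slide": [0,0,0],"twist": [0,0,0]}

```text
clock: 17.2
tool_pos: [0.4969, 0.0903, 0.1777]
tcp_rot: [-3.141, 0.0, 3.032]
ft_force: [0.2, -0.1, 0.9]
width: 0.001
grip_force: 0.2
```

arm_command:
  plan:
    - {"slide": [0,-0.005,0],"twist": [0,0,0]}
    - {"slide": [0,-0.005,0],"twist": [0,0,0]}

```text
clock: 17.4
tool_pos: [0.4958, 0.0808, 0.1777]
tcp_rot: [3.141, 0.0, 3.032]
ft_force: [0.8, 3.3, 0.4]
width: -0.001
grip_force: 1.4
```

arm_command:
  plan:
    - {"slide": [0.001,-0.005,0],"twist": [0,0,-4]}
    - {"slide": [0.0012,-0.006,0],"twist": [0,0,-4]}

```text
clock: 17.6
tool_pos: [0.4933, 0.0699, 0.1778]
tcp_rot: [3.141, 0.002, -3.109]
ft_force: [1.1, 2.2, -0.5]
width: 0.003
grip_force: 1.4
```

Run:
```python
from h import *
st();snap('wrist','w10');snap('scene','s10');snap('side','d10')
d=cv2.absdiff(cv2.imread('pics/s10.png'),cv2.imread('pics/scene0.png')).max(2)
print(d[205:245,295:330].max(1).tolist())
print('post0 scene',proj('s10',[.499,.0916,.188]), 'tip now',proj('s10',env.read_state()['tool_pos']-[0,0,.011]))
```

```text
{'clock': 17.6, 'tool_pos': [0.4933, 0.0699, 0.1778], 'tcp_rot': [3.1408, 0.0016, -3.1086], 'ft_force': [1.0601, 2.2214, -0.5055], 'width': 0.0028, 'grip_force': 1.4246, 'q': [0.0104, 0.0966, -0.3872, 1.0855, 0.0008, -0.0226]}
[219, 220, 222, 217, 217, 211, 172, 120, 136, 193, 200, 202, 207, 198, 184, 168, 179, 182, 186, 179, 157, 156, 153, 169, 157, 142, 145, 145, 150, 149, 150, 152, 147, 150, 150, 143, 133, 132, 120, 86]
post0 scene [322.25743077 217.95463352] tip now [313.01411343 219.17531518]
```

arm_command:
  plan:
    - {"slide": [0.0008,-0.006,0],"twist": [0,0,-5]}
    - {"slide": [0.001,-0.006,0],"twist": [0,0,-5]}
    - {"slide": [0.0012,-0.006,0],"twist": [0,0,-5]}
    - {"slide": [0.0012,-0.006,0],"twist": [0,0,-4]}

```text
clock: 18.15
tool_pos: [0.4922, 0.046, 0.1776]
tcp_rot: [3.14, 0.0, -2.778]
ft_force: [1.0, 2.8, -0.2]
width: -0.002
grip_force: 1.3
```

arm_command:
  plan:
    - {"slide": [0.0012,-0.006,0],"twist": [0,0,-4]}
    - {"slide": [0.0012,-0.006,0],"twist": [0,0,-4]}
    - {"slide": [0.0012,-0.006,0],"twist": [0,0,-4]}

```text
clock: 18.45
tool_pos: [0.4961, 0.0282, 0.1775]
tcp_rot: [3.14, -0.0, -2.569]
ft_force: [0.2, 2.4, -0.2]
width: -0.002
grip_force: 1.3
```

Run:
```python
from h import *
st();snap('wrist','w11');snap('scene','s11')
p=env.read_state();H=np.array([.5818,.0624]);d=p['tool_pos'][:2]-H;print(np.hypot(*d),np.degrees(np.arctan2(d[1],d[0]))%360+13.3,'yaw',np.degrees(p['tcp_rot'][2])%360)
a=cv2.resize(cv2.imread('pics/w11.png')[100:400,100:460],(420,350));b=cv2.resize(cv2.imread('pics/s11.png')[190:290,225:335],(380,345),interpolation=cv2.INTER_CUBIC)
b=np.vstack([b,np.zeros((5,380,3),'uint8')]);cv2.imwrite('pics/v11.png',np.hstack([a,b]))
```

```text
{'clock': 18.45, 'tool_pos': [0.4961, 0.0282, 0.1775], 'tcp_rot': [3.1398, -0.0, -2.5686], 'ft_force': [0.2074, 2.3941, -0.205], 'width': -0.0016, 'grip_force': 1.3336, 'q': [-0.0742, 0.0963, -0.3882, 1.0874, 0.0014, -0.6472]}
0.09243261303533691 215.56318557906607 yaw 212.62253997482827
```

arm_command:
  plan:
    - {"slide": [0,-0.006,0],"twist": [0,0,-4]}
    - {"slide": [0,-0.005,0],"twist": [0,0,-4]}
    - {"slide": [0,-0.002,0],"twist": [0,0,-2]}

```text
clock: 18.85
tool_pos: [0.5022, 0.0169, 0.177]
tcp_rot: [3.139, -0.004, -2.397]
ft_force: [-3.3, 0.9, 1.9]
width: -0.001
grip_force: 1.3
```

arm_command:
  plan:
    - {"slide": [0,-0.002,0],"twist": [0,0,-2]}
    - {"slide": [0,-0.001,0],"twist": [0,0,-1]}

```text
clock: 19.05
tool_pos: [0.5042, 0.0149, 0.1768]
tcp_rot: [3.139, -0.003, -2.345]
ft_force: [-2.4, 0.4, -0.0]
width: 0.0
grip_force: 1.3
```

arm_command:
  plan:
    - {"slide": [0,-0.001,0],"twist": [0,0,0]}
    - {"slide": [0,-0.001,0],"twist": [0,0,0]}

```text
clock: 19.25
tool_pos: [0.5066, 0.0137, 0.1771]
tcp_rot: [3.14, -0.002, -2.344]
ft_force: [-3.6, 1.6, -1.4]
width: 0.002
grip_force: 1.3
```

arm_command:
  plan:
    - {"slide": [0,-0.001,0],"twist": [0,0,0]}
    - {"slide": [0,-0.001,0],"twist": [0,0,0]}

```text
clock: 19.45
tool_pos: [0.5087, 0.0122, 0.1774]
tcp_rot: [3.141, -0.0, -2.344]
ft_force: [-2.6, 0.7, -0.7]
width: -0.005
grip_force: 1.2
```

arm_command:
  plan:
    - {"slide": [0,-0.001,0],"twist": [0,0,0]}
    - {"slide": [0,0,0],"twist": [0,0,0]}

```text
clock: 19.65
tool_pos: [0.509, 0.012, 0.1774]
tcp_rot: [3.139, -0.0, -2.343]
ft_force: [-4.5, 3.0, 0.6]
width: -0.005
grip_force: 2.4
```

arm_command:
  plan:
    - {"slide": [0,-0.001,0],"twist": [0,0,0]}
    - {"slide": [0,0,0],"twist": [0,0,0]}

```text
clock: 19.85
tool_pos: [0.509, 0.0119, 0.1774]
tcp_rot: [3.137, 0.0, -2.343]
ft_force: [-5.9, 4.6, 1.4]
width: 0.001
grip_force: 3.5
```

arm_command:
  plan:
    - {"slide": [0,-0.0015,0],"twist": [0,0,0]}
    - {"slide": [0,0,0],"twist": [0,0,0]}

```text
clock: 20.05
tool_pos: [0.5091, 0.0118, 0.1774]
tcp_rot: [3.134, 0.0, -2.342]
ft_force: [-8.2, 6.8, 2.7]
width: -0.0
grip_force: 5.3
```

Run:
```python
from h import *
st();snap('wrist','w12b');snap('scene','s12');snap('side','d12')
a=cv2.resize(cv2.imread('pics/w12b.png')[0:400,60:500],(440,400));b=cv2.resize(cv2.imread('pics/s12.png')[195:285,230:330],(355,300),interpolation=cv2.INTER_CUBIC)
c=cv2.resize(cv2.imread('pics/d12.png')[140:230,190:290],(355,300),interpolation=cv2.INTER_CUBIC)
cv2.imwrite('pics/v12.png',np.hstack([np.vstack([a,np.zeros((200,440,3),'uint8')]),np.vstack([b,c])]))
N=np.array([.574,.011]);y=np.radians(-8.5);R=np.array([[np.cos(y),-np.sin(y)],[np.sin(y),np.cos(y)]])
p=N+R@[.048,-.062];print('pad world',p)
for f in('w12b','s12','d12'):print(f,proj(f,[*p,.156+.03]),proj(f,[*p,.156]))
```

```text
{'clock': 20.05, 'tool_pos': [0.5091, 0.0118, 0.1774], 'tcp_rot': [3.1345, 0.0003, -2.3423], 'ft_force': [-8.1651, 6.8199, 2.6594], 'width': -0.0003, 'grip_force': 5.3153, 'q': [-0.1063, 0.1206, -0.3608, 1.0947, 0.0046, -0.9056]}
pad world [ 0.61230858 -0.05741384]
w12b [ 28.33108723 323.76224341] [ 68.17712375 289.38993119]
s12 [245.50079543 242.95979804] [246.29011362 250.32775114]
d12 [243.455255  156.0906023] [243.83528907 163.3394742 ]
```

View pics/v12.png

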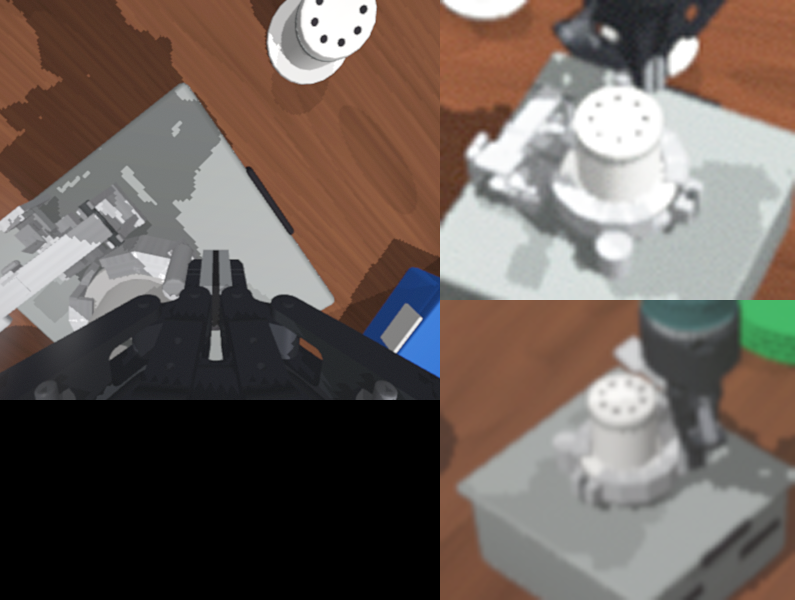

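The last view shows the jaw shut round the flanges, the canister upright on the neck and the lever lying over the clip. The pad is at about scene pixel (243,244), as predicted. Next I back off, rise, go over the pad and turn.

arm_command:
  plan:
    - {"slide": [0,0.007,0],"twist": [0,0,0]}
    - {"slide": [0,0.012,0],"twist": [0,0,0]}
    - {"slide": [0,0,-0.03],"twist": [0,0,0]}
    - {"slide": [0,0,-0.04],"twist": [0,0,0]}
    - {"slide": [0,0,-0.04],"twist": [0,0,0]}

```text
clock: 20.7
tool_pos: [0.498, 0.0232, 0.2891]
tcp_rot: [-3.14, 0.001, -2.343]
ft_force: [1.8, -0.5, -0.6]
width: -0.002
grip_force: 0.0
```

arm_command:
  plan:
    - {"slide": [-0.0055,-0.0342,0],"twist": [0,0,0]}
    - {"slide": [-0.0055,-0.0342,0],"twist": [0,0,0]}
    - {"slide": [-0.0055,-0.0342,0],"twist": [0,0,0]}
    - {"slide": [-0.0055,-0.0342,0],"twist": [0,0,0]}
    - {"slide": [0,0,0],"twist": [0,0,-8.1]}

```text
clock: 21.2
tool_pos: [0.6153, -0.0592, 0.2877]
tcp_rot: [-3.137, 0.001, -2.201]
ft_force: [-0.4, 0.8, -0.3]
width: -0.0
grip_force: 0.0
```

arm_command:
  plan:
    - {"slide": [0,0,0],"twist": [0,0,-8.1]}
    - {"slide": [0,0,0],"twist": [0,0,-8.1]}
    - {"slide": [0,0,0],"twist": [0,0,-8.1]}
    - {"slide": [0,0,0],"twist": [0,0,-8.1]}
    - {"slide": [0,0,0],"twist": [0,0,-8.1]}

```text
clock: 21.7
tool_pos: [0.612, -0.0567, 0.2884]
tcp_rot: [-3.139, -0.001, -1.489]
ft_force: [-0.2, 0.1, 0.6]
width: 0.001
grip_force: 0.0
```

arm_command:
  plan:
    - {"slide": [0,0,0],"twist": [0,0,-8.1]}
    - {"slide": [0,0,0],"twist": [0,0,-8.1]}
    - {"slide": [0,0,0],"twist": [0,0,-8.1]}
    - {"slide": [0,0,0],"twist": [0,0,0]}
    - {"slide": [0,0,0],"twist": [0,0,0]}

```text
clock: 22.2
tool_pos: [0.6117, -0.0566, 0.2882]
tcp_rot: [-3.14, -0.001, -1.074]
ft_force: [-0.1, -0.4, 0.7]
width: 0.002
grip_force: 0.0
```

Run:
```python
from h import *
st();go([.6115,-.0574,.205])
c=snap('wrist','w13');snap('scene','s13')
print('pad pred',proj('w13',[.610,-.057,.189]))
g=cv2.cvtColor(cv2.imread('pics/w13.png'),cv2.COLOR_BGR2GRAY)
n,l,s,cc=cv2.connectedComponentsWithStats((g>165).astype('uint8'))
for k in range(1,n):
    if s[k,4]>250: print(s[k],cc[k].round(),onz('w13',*cc[k],.189).round(4))
```

```text
{'clock': 22.2, 'tool_pos': [0.6117, -0.0566, 0.2882], 'tcp_rot': [-3.1405, -0.0013, -1.0737], 'ft_force': [-0.1316, -0.414, 0.6522], 'width': 0.0019, 'grip_force': 0.0, 'q': [-0.1974, 0.237, 0.0188, 1.3509, -0.0003, -2.2653]}
slide [0.0005, 0.0006, 0.0832] tcp [ 0.6117 -0.0566  0.2882]
pad pred [277.89236238 212.5263959 ]
[   0  102  114  122 7462] [ 58. 149.] [ 0.7836 -0.0212  0.189 ]
[  157   130   243   172 16993] [268. 229.] [ 0.6105 -0.0401  0.189 ]
[ 463  168   89   60 2819] [507. 201.] [ 0.4512 -0.1545  0.189 ]
[ 391  244   67   63 1980] [425. 278.] [ 0.4663 -0.0659  0.189 ]
[495 337  37  45 353] [510. 362.] [ 0.3346 -0.0297  0.189 ]
```

Run:
```python
from h import *
print(onz('s12',242.7,244.5,.189))
g=cv2.cvtColor(cv2.imread('pics/w13.png'),cv2.COLOR_BGR2GRAY)
s=g[150:275:5,215:345:5];print('cols 215..340/5')
for i,r in enumerate(s): print(150+5*i,' '.join(f'{x:3d}' for x in r))
```

```text
[ 0.61977907 -0.06126684  0.189     ]
cols 215..340/5
150 100  97  98  99  96 187 198 197 197 196 196 196 196 183 114  73  74  74  67  67  68  72  68  71  74  70
155  93 102  96  95 168 198 197 197 197 196 196 196 196 197 193 142  78  75  64  68  69  67  73  71  70  72
160  95  99  98 128 199 198 198 197 197 196 196 196 196 196 195 196 164  89  65  69  71  70  69  73  70  72
165  99  95  95 193 198 198 198 197 197 197 196 196 197 196 196 195 195 174 103  68  67  74  73  67  73  71
170  99  97 181 199 198 197 198 197 197 196 196 196 196 195 195 196 194 196 168 128  74  72  72  69  75  67
175  97 147 200 199 198 198 197 196 197 196 197 196 195 195 195 196 194 141 185 175 127  86  67  73  71  70
180 106 198 199 199 198 198 197 197 197 197 196 195 196 195 196 176 177 105 106 113 130 129 101  74  67  76
185 189 200 199 194 180 183 198 198 196 196 195 195 196 196 193 177 108 106 105 137 234 131 131 115  71  73
190 202 200 201 182 181 180 179 182 197 196 195 195 196 182 177 105 228 103 111 136 228 211 180 132 122  80
195 201 200 182 181 182 180 180 179 178 196 195 197 148 177 160 210 235 20
[... 953 characters left out ...]
 203 206 203 159  96 121 231 230 232 231 234 223 163
245 183 140 198 171 113 114 224 252 239 241 205 162 170 197 205 206 206 183 108 149 175 232 229 233 231 239
250 182 247 242 238 217 181 239 239 240 239 135 120  66 123 137 207 179 135 164 163 119 127 227 232 231 233
255 182 243 226 225 224 228 221 220 255 147 121 118  33 120 119 163 199 174 167 167 164 130 128 128 235 231
260 182 226 224 223 225 225 237 224  28  35 122 122  35 121 120  51  31 185 164 166 163 171 193 188 124 191
265 182 182 181 180 222 223 222  30  39  47 117 122  35 119 119  74  38  34 170 167 203 224 192 192 189 190
270 183 182 181 180 238 233 224  40  40  67 118 118  34 120 121 101  40  40 168 229 234 226 192 191 191 191
```

The pad's bright patch is centred at about (279,214) in w13, close to the predicted (278,212). I'll descend and press by feel.

arm_command:
  plan:
    - {"slide": [0,0,0.03],"twist": [0,0,0]}
    - {"slide": [0,0,0.03],"twist": [0,0,0]}
    - {"slide": [0,0,0.016],"twist": [0,0,0]}
    - {"slide": [0,0,0],"twist": [0,0,0]}
    - {"slide": [0,0,0],"twist": [0,0,0]}

```text
clock: 22.8
tool_pos: [0.6113, -0.0568, 0.2119]
tcp_rot: [3.142, -0.0, -1.072]
ft_force: [0.7, -0.7, 0.8]
width: -0.002
grip_force: 0.0
```

arm_command:
  plan:
    - {"slide": [0,0,0.004],"twist": [0,0,0]}
    - {"slide": [0,0,0.004],"twist": [0,0,0]}
    - {"slide": [0,0,0.004],"twist": [0,0,0]}
    - {"slide": [0,0,0.004],"twist": [0,0,0]}

```text
clock: 23.2
tool_pos: [0.6123, -0.0569, 0.1965]
tcp_rot: [-3.139, -0.002, -1.071]
ft_force: [0.6, -0.9, 2.6]
width: 0.002
grip_force: 0.8
```

arm_command:
  plan:
    - {"slide": [0,0,0.003],"twist": [0,0,0]}
    - {"slide": [0,0,0.003],"twist": [0,0,0]}
    - {"slide": [0,0,0.003],"twist": [0,0,0]}

```text
clock: 23.5
tool_pos: [0.6117, -0.0568, 0.1869]
tcp_rot: [-3.141, -0.001, -1.071]
ft_force: [1.1, -0.4, 2.6]
width: -0.0
grip_force: 1.4
```

Contact came at about 0.199, as expected. I'll go on in small steps.

arm_command:
  plan:
    - {"slide": [0,0,0.003],"twist": [0,0,0]}
    - {"slide": [0,0,0.003],"twist": [0,0,0]}
    - {"slide": [0,0,0.003],"twist": [0,0,0]}

```text
clock: 23.8
tool_pos: [0.6118, -0.0569, 0.178]
tcp_rot: [-3.141, -0.001, -1.071]
ft_force: [2.5, -1.1, 5.0]
width: -0.002
grip_force: 2.0
```

arm_command:
  plan:
    - {"slide": [0,0,0.002],"twist": [0,0,0]}
    - {"slide": [0,0,0.002],"twist": [0,0,0]}

```text
clock: 24.0
tool_pos: [0.6117, -0.0569, 0.1741]
tcp_rot: [-3.141, -0.001, -1.071]
ft_force: [2.2, -0.2, 7.3]
width: 0.0
grip_force: 3.4
```

arm_command:
  plan:
    - {"slide": [0,0,0.002],"twist": [0,0,0]}
    - {"slide": [0,0,0.001],"twist": [0,0,0]}

```text
clock: 24.2
tool_pos: [0.6117, -0.0569, 0.1715]
tcp_rot: [-3.141, -0.001, -1.071]
ft_force: [0.3, -0.4, 9.6]
width: -0.004
grip_force: 4.6
```

arm_command:
  plan:
    - {"slide": [0,0,0.001],"twist": [0,0,0]}
    - {"slide": [0,0,0.001],"twist": [0,0,0]}

```text
clock: 24.4
tool_pos: [0.6116, -0.0568, 0.1699]
tcp_rot: [-3.141, -0.001, -1.071]
ft_force: [0.8, -1.2, 9.5]
width: 0.003
grip_force: 4.5
```

arm_command:
  plan:
    - {"slide": [0,0,0.001],"twist": [0,0,0]}

```text
clock: 24.5
tool_pos: [0.6115, -0.0568, 0.1688]
tcp_rot: [-3.141, -0.001, -1.071]
ft_force: [1.2, -0.6, 7.2]
width: -0.002
grip_force: 3.8
```

arm_command:
  plan:
    - {"slide": [0,0,0.001],"twist": [0,0,0]}

```text
clock: 24.6
tool_pos: [0.6114, -0.0568, 0.1675]
tcp_rot: [-3.141, -0.001, -1.071]
ft_force: [-0.1, 0.1, 7.9]
width: 0.0
grip_force: 3.4
```

arm_command:
  plan:
    - {"slide": [0,0,0.001],"twist": [0,0,0]}

```text
clock: 24.7
tool_pos: [0.6113, -0.0567, 0.1664]
tcp_rot: [-3.141, -0.0, -1.071]
ft_force: [0.0, -0.4, 7.3]
width: -0.001
grip_force: 3.4
```

arm_command:
  plan:
    - {"slide": [0,0,0.001],"twist": [0,0,0]}

```text
clock: 24.8
tool_pos: [0.6111, -0.0567, 0.1653]
tcp_rot: [3.142, -0.0, -1.071]
ft_force: [0.3, -0.6, 6.8]
width: -0.002
grip_force: 3.4
```

arm_command:
  plan:
    - {"slide": [0,0,0.001],"twist": [0,0,0]}

```text
clock: 24.9
tool_pos: [0.6109, -0.0567, 0.1642]
tcp_rot: [3.141, 0.0, -1.071]
ft_force: [-0.1, -0.9, 5.8]
width: 0.001
grip_force: 3.1
```

arm_command:
  plan:
    - {"slide": [0,0,0.001],"twist": [0,0,0]}

```text
clock: 25.0
tool_pos: [0.6108, -0.0568, 0.1632]
tcp_rot: [3.141, 0.0, -1.071]
ft_force: [-0.5, 0.1, 8.4]
width: 0.0
grip_force: 3.9
```

arm_command:
  plan:
    - {"slide": [0,0,0.001],"twist": [0,0,0]}

```text
clock: 25.1
tool_pos: [0.6107, -0.0567, 0.1623]
tcp_rot: [3.141, 0.0, -1.071]
ft_force: [-0.9, -1.2, 8.6]
width: -0.002
grip_force: 4.0
```

arm_command:
  plan:
    - {"slide": [0,0,0.001],"twist": [0,0,0]}

```text
clock: 25.2
tool_pos: [0.6105, -0.0567, 0.1613]
tcp_rot: [3.14, 0.0, -1.071]
ft_force: [-1.2, -0.8, 9.8]
width: 0.003
grip_force: 4.8
```

arm_command:
  plan:
    - {"slide": [0,0,0.001],"twist": [0,0,0]}

```text
clock: 25.3
tool_pos: [0.6107, -0.0567, 0.1608]
tcp_rot: [3.141, 0.0, -1.071]
ft_force: [-3.6, 0.5, 13.5]
width: -0.0
grip_force: 6.3
```

arm_command:
  plan:
    - {"slide": [0,0,0.001],"twist": [0,0,0]}

```text
clock: 25.4
tool_pos: [0.6108, -0.0567, 0.1605]
tcp_rot: [3.141, 0.0, -1.071]
ft_force: [-3.8, 0.3, 16.2]
width: -0.0
grip_force: 7.7
```

arm_command:
  plan:
    - {"slide": [0,0,0.001],"twist": [0,0,0]}

```text
clock: 25.5
tool_pos: [0.6108, -0.0567, 0.1602]
tcp_rot: [3.141, -0.0, -1.071]
ft_force: [-5.0, -0.1, 19.0]
width: -0.002
grip_force: 9.2
```

arm_command:
  plan:
    - {"slide": [0,0,-0.002],"twist": [0,0,0]}

```text
clock: 25.6
tool_pos: [0.6109, -0.0567, 0.1613]
tcp_rot: [3.142, -0.0, -1.071]
ft_force: [-0.9, 0.1, 8.0]
width: -0.0
grip_force: 3.9
```

arm_command:
  plan:
    - {"slide": [0,0,-0.002],"twist": [0,0,0]}
    - {"slide": [0,0,0],"twist": [0,0,0]}

```text
clock: 25.8
tool_pos: [0.6112, -0.0567, 0.1629]
tcp_rot: [-3.141, -0.0, -1.071]
ft_force: [0.7, 0.1, 7.3]
width: -0.001
grip_force: 3.9
```

arm_command:
  plan:
    - {"slide": [0,0,-0.001],"twist": [0,0,0]}
    - {"slide": [0,0,0],"twist": [0,0,0]}

```text
clock: 26.0
tool_pos: [0.6112, -0.0567, 0.1635]
tcp_rot: [-3.141, -0.0, -1.071]
ft_force: [0.3, -0.2, 7.4]
width: 0.001
grip_force: 3.6
```

arm_command:
  plan:
    - {"slide": [0,0,-0.001],"twist": [0,0,0]}
    - {"slide": [0,0,0],"twist": [0,0,0]}

```text
clock: 26.2
tool_pos: [0.6112, -0.0567, 0.1639]
tcp_rot: [-3.142, -0.0, -1.071]
ft_force: [1.0, -0.0, 4.6]
width: 0.0
grip_force: 2.7
```

arm_command:
  plan:
    - {"slide": [0,0,-0.002],"twist": [0,0,0]}
    - {"slide": [0,0,0],"twist": [0,0,0]}

```text
clock: 26.4
tool_pos: [0.6101, -0.0564, 0.1647]
tcp_rot: [3.14, 0.002, -1.071]
ft_force: [1.8, -0.3, 1.6]
width: -0.0
grip_force: 0.8
```

arm_command:
  plan:
    - {"slide": [0,0,-0.002],"twist": [0,0,0]}
    - {"slide": [0,0,0],"twist": [0,0,0]}

```text
clock: 26.6
tool_pos: [0.6103, -0.0564, 0.1669]
tcp_rot: [3.14, 0.001, -1.071]
ft_force: [-0.7, -0.4, 0.6]
width: 0.004
grip_force: 0.0
```

arm_command:
  plan:
    - {"slide": [0,0,-0.01],"twist": [0,0,0]}
    - {"slide": [0,0,-0.03],"twist": [0,0,0]}
    - {"slide": [0,0,-0.04],"twist": [0,0,0]}
    - {"slide": [0,0,-0.04],"twist": [0,0,0]}
    - {"slide": [0,0,0],"twist": [0,0,0]}

```text
clock: 27.1
tool_pos: [0.6147, -0.0573, 0.2956]
tcp_rot: [-3.132, -0.008, -1.071]
ft_force: [1.1, -0.1, 0.3]
width: -0.001
grip_force: 0.0
```

arm_command:
  plan:
    - {"slide": [0,0,0],"twist": [0,0,0]}
    - {"slide": [0,0,0],"twist": [0,0,0]}
    - {"slide": [0,0,0],"twist": [0,0,0]}

```text
clock: 27.4
tool_pos: [0.6101, -0.0565, 0.2858]
tcp_rot: [3.139, 0.002, -1.071]
ft_force: [-0.4, 0.8, 0.4]
width: 0.002
grip_force: 0.0
```

Run:
```python
from h import *
st();snap('wrist','w14')
N=np.array([.574,.011]);y=np.radians(-8.5);R=np.array([[np.cos(y),-np.sin(y)],[np.sin(y),np.cos(y)]])
def corners(f,th):
    o=[]
    for a,b in((61+4+26-0,-12),(61+4+26,12),(65,12),(65,-12),(78,0)):
        X=a*np.cos(th)+10*np.sin(th);Z=-10*np.cos(th)+a*np.sin(th)
        p=N+R@[-.030+X/1e3,-.062+b/1e3];o.append(proj(f,[*p,.166+Z/1e3]).round(0).tolist())
    return o
print('w13 up',corners('w13',.42));print('w14 down',corners('w14',-.03));print('w14 up',corners('w14',.42))
g=cv2.cvtColor(cv2.imread('pics/w14.png'),cv2.COLOR_BGR2GRAY)
for v in range(150,275,5): print(v,' '.join(f'{x:3d}' for x in g[v,215:345:5]))
```

```text
{'clock': 27.4, 'tool_pos': [0.6101, -0.0565, 0.2858], 'tcp_rot': [3.1389, 0.0023, -1.0708], 'ft_force': [-0.3987, 0.8307, 0.4042], 'width': 0.0017, 'grip_force': 0.0, 'q': [-0.1978, 0.2385, 0.0158, 1.3517, 0.0, -2.2685]}
w13 up [[276.0, 195.0], [258.0, 218.0], [281.0, 229.0], [298.0, 208.0], [278.0, 213.0]]
w14 down [[271.0, 180.0], [255.0, 200.0], [277.0, 216.0], [293.0, 197.0], [274.0, 198.0]]
w14 up [[274.0, 194.0], [255.0, 217.0], [279.0, 229.0], [296.0, 207.0], [276.0, 212.0]]
150  92 101  95  95 158 197 195 196 195 195 194 194 195 182 113  72  74  73  63  67  66  69  71  67  73  70
155  97  95  95 114 195 196 196 195 194 194 195 195 194 195 130 121  77  72  66  69  70  68  70  72  67  71
160 100  95  94 188 197 197 196 196 195 194 194 195 195 182 130 130 127  84  67  67  69  72  70  69  69  73
165  98  97 173 196 196 195 196 196 196 194 194 195 180 130 131 130 130 128 103  71  68  72  72  68  73  66
170  94 133 197 196 197 196 195 195 195 194 194 195 131 131 131 131 130 130 130 113  73  71  65  71  75  69
175  99 194 197 197 196 196 196 195 195 195 194 194 194 127 130 128 109 
[... 1387 characters left out ...]
 204 205 196 136 123 115 114 226 232 235 232 238 125
245 182 182 218 136 110 116 244 238 237 239 168 167 181 205 203 204 205 146 133 131 128 208 233 234 232 240
250 215 242 243 219 123 244 239 255 236 174 126 121  66 122 134 206 163 158 163 164 118 128 179 235 232 234
255 238 226 224 221 230 220 221 220 200 149 118 120  33 119 119 163 201 161 163 164 144 127 127 120 236 217
260 181 228 222 221 223 220 255 233  32  35 117 120  33 120 118  50  31 157 163 163 159 180 191 207 128 190
265 180 178 180 180 220 222 215  30  37  45 118 116  36 118 120  74  38  36 173 171 230 190 190 191 195 189
270 180 180 180 206 224 240 188  38  39  65 115 116  32 118 119  98  39  39 154 236 232 194 190 189 190 190
```

The lever's image stays at the pressed position (angle about 0, ±0.03) more than 1 s after release, so it is latched. The robot is clear, so I'll hand in.

```bash
python3 -c "
from plant import env
print(env.hand_in())"
```

```text
the job is handed in; nothing more can be done
None
```

The job is handed in, with no verdict returned: the canister is on the neck under the fixed lip, the ring is shut around both flanges, and the lever stayed down by itself for about a second after I let go, with the robot clear.

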